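# Glue one gift box and slide it to the setting spot

### The arm

A 6-joint arm with a two-finger parallel gripper is mounted at the origin on the work surface. World frame = base frame: x ahead of the robot, y to its left, z up, the work surface at z = 0. Lengths are in m, angles in rad, forces in N, time in s.
With the tool pointing down it reaches from about 0.275 to 0.725 m from the base axis. Payload 15.9 kg.
Tool frame: the origin (TCP) lies at the very end of the fingers, on their centre line; the grasp point (between the pads) lies 19 mm behind it; z points along the fingers, y is the line along which they close (so a half turn about z gives the same grasp; the last joint's range is limited). The gripper opens to 85 mm and grips with 20 to 120 N. Pads are 22 mm wide; open, the fingers measure 114 mm over their backs; the gripper's body (76 mm by 85 mm) begins 54 mm behind the grasp point. The pads swing forward as they close: fully open they stand 13 mm farther back than shut.
Start: joints at [1.114, 0.213, -0.034, 1.323, 0, 1.571], TCP at [0.221, 0.449, 0.231] pointing down, gripper open.
Joint ranges: [-2.98, 2.98], [-0.74, 1.72], [-1.14, 1.35], [-2.1, 2.04], [-1.57, 1.44], [-3.14, 3.14]. Speed limits (rad/s): [1.89, 1.89, 2.39, 2.57, 3.14, 3.14].

### API

Orientations are given as a unit quaternion [x, y, z, w].
In Python, from station import sensors, camera, ticket, outline_of gives the robot as it stands. The module is installed in compiled form; this text tells all that it offers.
- The arm moves only by the tool move_arm, never from a script. Its argument "increments" is a list of rows, each an object of numbers: "x", "y", "z": the shift along the tool's x, y, z in units of 0.25 m (1.0 is 0.25 m); "wx", "wy", "wz": the turn, a rotation vector about the tool's x, y, z in units of 30 degrees (1.0 is 30 degrees); "jaw": the opening, from -1 (shut) to 1 (fully open). A call has 1 to 12 rows; each row shifts and turns the commanded pose from where the row before left it, along the tool's axes as they then stand; what a row does not reach is not made up. A row lasts 1/8 s, in which the tool goes at most 62.5 mm and 10.7 degrees, less where a joint would pass 70% of its speed; a pose out of reach is approached as far as the arm can. A call with a number of a shift or a turn outside -1 to 1 is refused whole. A call with a gripper value outside its range is refused whole. The fingers move at their own pace and stop on an object; the grip force is fixed at half the most. Time passes only in rows, so rows that do not move let the fingers close. It gives the time, the measured TCP pose, the force, the opening and the grip force at its end, in the units of the state.
- sensors.read_state(): the state, without advancing time (a new reading comes with each control period).
- camera(name): name is "side" or "top" or "wrist"; returns a dict with "pixels" (384x512x3 uint8, red, green, blue), "mtx" (3x3 intrinsics, pixels), "eye" and "orientation" of the camera in the world; the wrist camera has in their place "mount" (4x4, takes a point from camera to tool coordinates, whose origin is the TCP and whose axes are the flange's). Camera axes: x right, y down, z forward; pixel columns grow to the right and rows downward; lengths in m; the calibration is good to about 2 mm. A picture is of the moment at which its call begins: read the wrist's pose just before it. There is no depth.
- ticket.job_done(): hands the job in; it is judged then, once.
Trained networks look in the newest picture that a camera, given by its name, has taken for a name from the list of things; names that differ only in an ending like _2 or _b are one class to them, and where a whole thing is asked for, a point or a joint stands for the part that bears it (a point fixed in the world has none). Each returns a list of dicts, best first, with "p" (0 to 1); they miss things now and then, are a little off and sometimes report something else, mostly with a low value. They report only what shows in the picture. A call takes as long as a camera call. They do not tell look-alikes from the thing itself.
- outline_of(camera, thing): "pixels" (384x512 bool, what is visible of it) and "extent" ([centre column, centre row, width, height] in pixels, round what is visible of it).
The state is a dict: "clock": time; "qpos": joint angles; "qvel": joint speeds; "effort": joint torques, N m; "tool_pos": TCP position; "eef_rot": TCP orientation; "ft_force": force on the tool from outside, world axes, zero at the start; "moment": the same for the moment, N m; "opening": finger opening in m; "gripper_force": force on a finger pad.
Only numpy, scipy, OpenCV 4.12 (cv2) and the standard library are available. Lean on these libraries where they do the work, as an engineer would, in place of code of your own. Each camera call takes 0.05 s, during which the arm holds its last target. There are 200 camera calls.

### The job

Pick up the red glue brush from its stand, dip its bristles fully below the rim of the blue pot, then dab them lightly on the copper disc on the gift box's lid. Lay the brush back level in both notches of its stand and let go, and only then slide the box along the bench, without lifting or tipping it, to lie squarely inside the yellow tape outline. Do not knock either pot, the bottle or the tool cup out of place, and keep the brush out of the grey pot.

Things in the scene. Friction and masses are not known exactly. Their poses are not given: they have to be found in the camera images.
- brush: Red L-shaped glue brush, 90 g. Origin: the grip point, mid-handle. Handle: bar along x from -100 to +65 mm, 16 mm wide (y), 14 mm high (z=-7 to +7). At x=64 to 86 mm a steel head 24 mm wide bends down (-z), ending in dark bristles 15 x 19 mm, 28 mm long, that spring in up to 12 mm (0.25 N/mm). It starts in the stand, x along the stand's x, head hanging beyond the stand's +x end.
- brush_tip (a point): Centre of the end of the bristles, at (75, 0, -75) mm in the brush's frame; moves with the brush.
- stand: Fixed brush stand, left or right of the robot: dark base 116 x 70 x 8 mm, two upright aluminium forks 10 mm thick, 42 mm wide, at x=-42 and +42 mm (74 mm free between). Each has an open notch 26 mm wide (y), seat 80 mm and prong tops 92 mm above the bench. Origin: centre of underside; x runs fork to fork. A brush lying in it has its origin 87 mm above this origin.
- blue_pot: Loose open blue round pot with straight walls, outer diameter 64 mm, inner 56 mm, height 60 mm, inner floor 6 mm up, about 300 g. Origin: centre of the underside, z up.
- grey_pot: Bystander: loose grey steel pot of the same shape and size as the blue pot. Origin: centre of the underside.
- bottle: Bystander: loose white bottle with orange cap, diameter 58 mm, height 150 mm. Origin: centre of the underside.
- tool_cup: Bystander: loose steel cup with upright tool handles in it, diameter 68 mm, cup 100 mm and handles up to 165 mm high. Origin: centre of the underside.
- box: Loose closed cream gift box, 140 mm (x) x 105 mm (y) x 45 mm high, about 350 g, slides on the bench. Origin: centre of the underside.
- glue_spot (a point): Centre of the copper disc (40 mm across) on top of the box's lid, at (25, 0, 45) mm in the box's frame.
- outline: Yellow tape rectangle on the bench, flat: clear space inside 170 mm (x) x 135 mm (y), tape 10 mm wide. Origin: its centre, on the bench. The box belongs here with its long side along the outline's x (either way round). It is on the other side of the robot from the stand.
There are look-alikes about, which are no part of the job. Of the things that look like the brush, the middle-sized one is meant.

How it is judged:
By the outcome, as a careful person would: the job done as asked, in the order asked, and still so for the second after the job is handed in, with the robot touching nothing.
It also fails if it takes over 62 s, if anything falls off the work surface, if the arm or the gripper's body presses on something with over 40 N, if the wrist force passes 120 N, or if a joint passes its speed limit or range.

## Working session

There is one attempt and no reset: what is moved stays moved. The work goes in short steps, Python scripts to look and compute and a tool call to move; the robot and the scene stay as the last step left them, time stands still between calls to the robot, and variables do not carry over. Pictures are saved under pics/ and viewed, at most 10 in all, crops included, and the job is handed in when it is done.

Besides the shell and the picture viewer there is one more tool, called after ">>>" as a command line: name --argument value ..., lists and objects as JSON in quotes. move_arm: Moves the arm, as the interface text tells. Shifts and turns lie within -1 to 1; 1 stands for 0.25 m of shift or 30 degrees of turn. Its arguments: {"type":"object","properties":{"increments":{"type":"array"}},"required":["increments"]}

```bash
mkdir -p pics
cat > h.py <<'E'
import numpy as np, cv2, pickle
from scipy.spatial.transform import Rotation as R
from station import sensors, camera, ticket, outline_of
def cam(name):
    s=sensors.read_state(); c=camera(name); 
    if 'mount' in c:
        T=np.eye(4);T[:3,:3]=R.from_quat(s['eef_rot']).as_matrix();T[:3,3]=s['tool_pos']
        M=T@np.array(c['mount']);c['R']=M[:3,:3];c['t']=M[:3,3]
    else:
        o=np.array(c['orientation']);c['R']=R.from_quat(o).as_matrix() if o.size==4 else o
        c['t']=np.array(c['eye'])
    c['K']=np.array(c['mtx']);return c
def back(c,uv,z):
    uv=np.atleast_2d(np.array(uv,float));d=np.c_[uv,np.ones(len(uv))]@np.linalg.inv(c['K']).T@c['R'].T
    return c['t']+d*((z-c['t'][2])/d[:,2])[:,None]
def proj(c,P):
    q=(np.atleast_2d(P)-c['t'])@c['R']@c['K'].T
    return q[:,:2]/q[:,2:]
def save(c,f,crop=None,s=1):
    im=c['pixels'][:,:,::-1]
    if crop: im=im[crop[1]:crop[3],crop[0]:crop[2]]
    cv2.imwrite('pics/'+f,cv2.resize(im,None,fx=s,fy=s,interpolation=cv2.INTER_CUBIC))
E
python3 - <<'E'
from h import *
ims=[]
for n in ['top','side']:
    c=cam(n);save(c,n+'0.png',s=1.5);print(n,c['t'],c['R'].round(2).tolist(),c['K'][0,0])
    for t in ['brush','stand','blue_pot','grey_pot','bottle','tool_cup','box','glue_spot','outline']:
        for d in outline_of(n,t)[:4]:print(t,round(d['p'],2),np.round(d['extent']).tolist(), back(c,d['extent'][:2],0).round(3).tolist() if n=='top' else '')
E
```

```text
top [0.33935006 0.0069756  1.13539131] [[0.03, -1.0, 0.09], [-1.0, -0.03, -0.01], [0.01, -0.09, -1.0]] 382.72767552162685
brush 0.93 [383.0, 273.0, 38.0, 92.0] [[0.197, -0.384, 0.0]]
brush 0.83 [319.0, 202.0, 15.0, 18.0] [[0.398, -0.192, 0.0]]
brush 0.78 [384.0, 176.0, 28.0, 64.0] [[0.484, -0.385, 0.0]]
brush 0.45 [244.0, 176.0, 44.0, 51.0] [[0.47, 0.035, 0.0]]
stand 0.68 [378.0, 179.0, 38.0, 47.0] [[0.474, -0.368, 0.0]]
blue_pot 0.69 [193.0, 119.0, 24.0, 26.0] [[0.639, 0.193, 0.0]]
grey_pot 0.63 [232.0, 110.0, 22.0, 25.0] [[0.67, 0.078, 0.0]]
bottle 0.92 [283.0, 124.0, 26.0, 29.0] [[0.632, -0.078, 0.0]]
tool_cup 0.87 [324.0, 115.0, 28.0, 34.0] [[0.665, -0.202, 0.0]]
box 0.66 [244.0, 179.0, 45.0, 53.0] [[0.461, 0.033, 0.0]]
glue_spot 0.62 [246.0, 176.0, 47.0, 52.0] [[0.471, 0.028, 0.0]]
outline 0.63 [148.0, 158.0, 54.0, 66.0] [[0.514, 0.323, 0.0]]
outline 0.48 [378.0, 176.0, 39.0, 39.0] [[0.481, -0.366, 0.0]]
side [ 0.3277862  -1.09980221  0.82550946] [[1.0, -0.04, 0.08], [-0.09, -0.57, 0.82], [0.01, -0.82, -0.57]] 472.9832581090071
brush 0.73 [283.0, 278.0, 77.0, 31.0] 
brush 0.65 [254.0, 255.0, 54.0, 22.0] 
brush 0.59 [164.0, 322.0, 116.0, 43.0] 
blue_pot 0.69 [307.0, 172.0, 21.0, 26.0] 
grey_pot 0.67 [328.0, 186.0, 20.0, 26.0] 
bottle 0.59 [322.0, 207.0, 24.0, 50.0] 
tool_cup 0.73 [343.0, 233.0, 30.0, 60.0] 
box 0.77 [263.0, 202.0, 59.0, 41.0] 
glue_spot 0.69 [265.0, 201.0, 54.0, 35.0] 
outline 0.58 [266.0, 160.0, 62.0, 31.0]
```

View pics/top0.png

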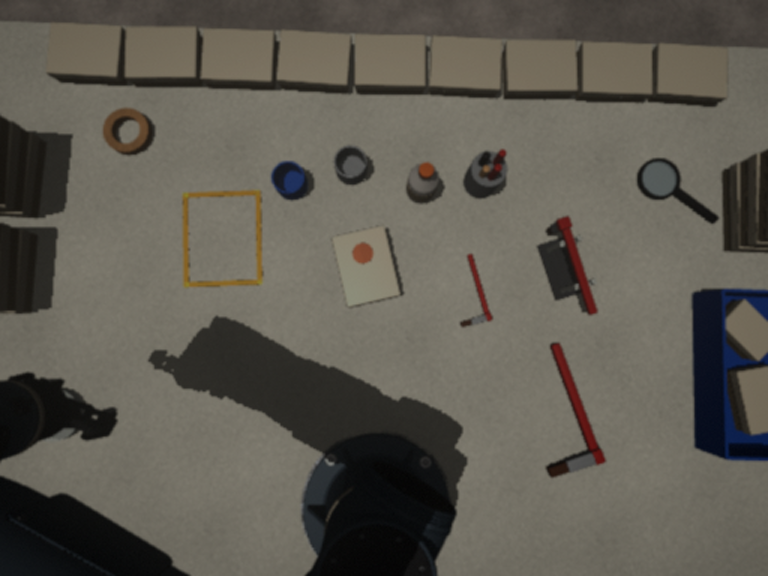

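View pics/side0.png

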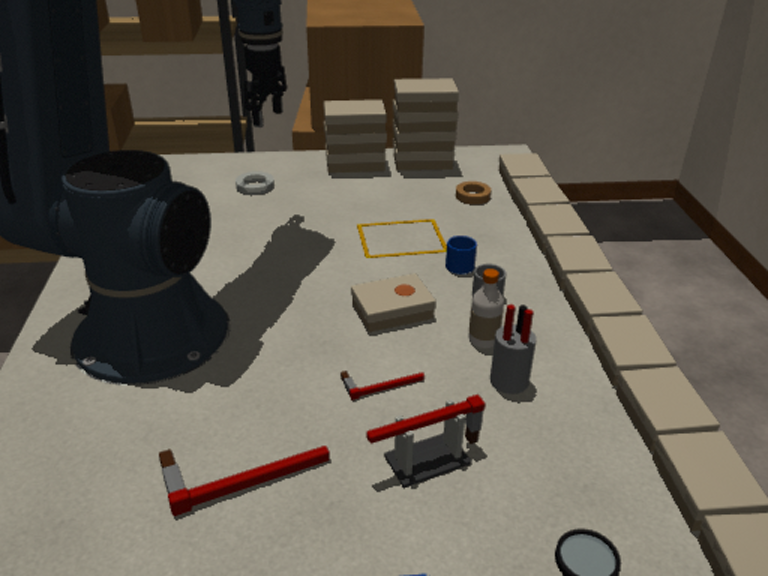

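The top view (pixels in the 512x384 frame) shows three red L-brushes. The large one lies on the bench at (383,273), the small one on the bench at (319,194), and the middle-sized one sits in the stand at (384,176). I choose the one in the stand. The blue pot is at (193,119), the grey pot at (233,109), the box at (245,178) and the outline at (148,158). The side view agrees.

```bash
cat >> h.py <<'E'
def rect(pts):
    (cx,cy),(w,h),a=cv2.minAreaRect((np.array(pts)[:,:2]*1000).astype(np.float32))
    if w<h: w,h,a=h,w,a+90
    return np.array([cx,cy])/1000,w,h,(a+90)%180-90
def red(c):
    p=c['pixels'].astype(int);return (p[:,:,0]>90)&(p[:,:,1]<45)&(p[:,:,2]<45)
def px(m): 
    v,u=np.nonzero(m);return np.c_[u,v]
E
python3 - <<'E'
from h import *
c=cam('top');save(c,'crop1.png',(290,120,430,330),2.8)
p=c['pixels'].astype(int);hsv=cv2.cvtColor(c['pixels'],cv2.COLOR_RGB2HSV)
n,l,st,_=cv2.connectedComponentsWithStats(((hsv[:,:,1]>170)&((hsv[:,:,0]<6)|(hsv[:,:,0]>172))&(hsv[:,:,2]>70)).astype(np.uint8))
for i in range(1,n):
    if st[i,4]>40: 
        print(st[i],[rect(back(c,px(l==i),z)) for z in (.008,.094)])
n,l,st,_=cv2.connectedComponentsWithStats(((hsv[:,:,1]>130)&(abs(hsv[:,:,0].astype(int)-23)<8)&(hsv[:,:,2]>90)).astype(np.uint8))
for i in range(1,n):
    if st[i,4]>40: print('yellow',st[i],rect(back(c,px(l==i),0)))
m=outline_of('top','box')[0]['pixels']; m=m&(p.sum(2)>250)
print('box',rect(back(c,px(m),.045)))
m=(hsv[:,:,1]>110)&((hsv[:,:,0]<12))&(hsv[:,:,2]>100);m[:150]=0;m[200:]=0;m[:,:210]=0;m[:,280:]=0
print('disc',m.sum(),back(c,px(m).mean(0),.045))
for t,z in (('blue_pot',.06),('grey_pot',.06),('bottle',.15),('tool_cup',.1)):
    m=outline_of('top',t)[0]['pixels'];print(t,back(c,px(m).mean(0),z/2),rect(back(c,px(m),z)))
E
```

```text
[372 145  25  64 290] [(array([ 0.48019681, -0.38571976]), 194.60870361328125, 20.178293228149414, 18.56376075744629), (array([ 0.4694527 , -0.35576404]), 179.76353454589844, 18.63904571533203, 18.563697814941406)]
[313 171  14  42  75] [(array([ 0.42956458, -0.18989482]), 127.1414566040039, 5.995573043823242, 18.39279556274414), (array([ 0.4226828 , -0.17487709]), 117.44282531738281, 5.538215637207031, 18.392799377441406)]
[368 230  30  70 347] [(array([ 0.22327142, -0.37839899]), 210.26861572265625, 13.891740798950195, 21.12114906311035), (array([ 0.23212619, -0.34900171]), 194.22886657714844, 12.832060813903809, 21.121173858642578)]
[396 300   7   9  42] [(array([ 0.10996178, -0.42618329]), 23.15189552307129, 13.885156631469727, 18.955585479736328), (array([ 0.12746004, -0.39314093]), 21.38581085205078, 12.825973510742188, 18.955459594726562)]
yellow [122 127  53  64 618] (array([0.51342023, 0.3227326 ]), 188.47589111328125, 153.40859985351562, 3.8793296813964844)
box (array([0.4627511 , 0.03382452]), 140.79356384277344, 104.19805145263672, 14.987228393554688)
disc 137 [[0.48662515 0.0413038  0.045     ]]
blue_pot [[0.62868799 0.18743162 0.03      ]] (array([0.62057611, 0.18258946]), 79.47003936767578, 61.30828857421875, 28.983640670776367)
grey_pot [[0.66384986 0.06899426 0.03      ]] (array([0.6553811 , 0.06758385]), 76.22071075439453, 63.126556396484375, 1.9016413688659668)
bottle [[ 0.61883579 -0.06857278  0.075     ]] (array([ 0.5996369 , -0.06323822]), 72.42227935791016, 55.188663482666016, 1.241383671760559)
tool_cup [[ 0.64872398 -0.19250519  0.05      ]] (array([ 0.63800232, -0.18543182]), 106.23561096191406, 68.700439453125, -43.25732421875)
```

View pics/crop1.png

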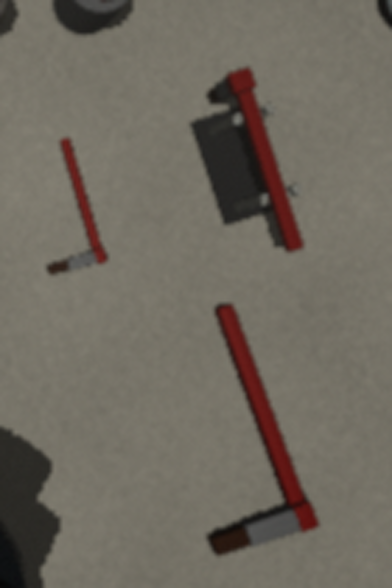

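The close crop confirms it: the brush in the stand is the middle one (about 180 mm long), with its head at the far end at (376,148).

```bash
cat >> h.py <<'E'
def plan(pos,yaw,step=.05):
    """yaw = world direction (deg) of tool y line, mod 180. prints n rows of tool-frame units, tool pointing down"""
    s=sensors.read_state();Rm=R.from_quat(s['eef_rot']).as_matrix()
    print('t',round(s['clock'],2),'pos',s['tool_pos'].round(4) if hasattr(s['tool_pos'],'round') else s['tool_pos'],'axes x,y,z',Rm.T.round(3).tolist(),'j6',round(s['qpos'][5],2),'open',s['opening'])
    cur=np.degrees(np.arctan2(Rm[1,1],Rm[0,1]));d=(yaw-cur+90)%180-90
    loc=Rm.T@(np.array(pos)-np.array(s['tool_pos']))
    print('shift units at present axes',(loc/.25).round(4),'turn units about tool z',round(-d/30,3),'deg world',round(d,2),'rows>=',np.ceil(max(np.linalg.norm(loc)/step,abs(d)/9)))
E
python3 -c "
from h import *
plan([.44,-.355,.23],108.6)"
```

```text
t 1.3 pos [0.2205 0.4487 0.2313] axes x,y,z [[-0.897, 0.441, -0.0], [0.441, 0.897, 0.0], [0.0, 0.0, -1.0]] j6 1.57 open 0.08569179345077117
shift units at present axes [-2.2059 -2.498   0.0052] turn units about tool z -1.492 deg world 44.77 rows>= 17.0
```

```bash
cat >> h.py <<'E'
def rows(way,jaw=1,step=.05,start=None):
    """way: list of (x,y,z,yaw of tool y deg absolute, [step]); print rounded rows"""
    s=sensors.read_state();Rm=R.from_quat(s['eef_rot']);p=np.array(s['tool_pos'])
    y0=np.degrees(np.arctan2(*Rm.as_matrix()[[1,0],1]));out=[]
    print('t',round(s['clock'],2),p.round(4),'yaw',y0.round(2),'j',np.round(s['qpos'],2),'open',round(s['opening'],4))
    yaw=y0
    for w in way:
        st=w[4] if len(w)>4 else step
        dy=w[3]-yaw;n=int(max(1,np.ceil(np.linalg.norm(np.array(w[:3])-p)/st-.01),np.ceil(abs(dy)/9-.01)))
        d=(np.array(w[:3])-p);t0=p.copy();yy0=yaw
        for k in range(n):
            tgt=t0+d*(k+1)/n
            c,sn=np.cos(np.radians(yaw)),np.sin(np.radians(yaw))
            A=np.array([[sn,c,0],[-c,sn,0],[0,0,-1]]) # cols tool x,y,z
            u=(A.T@(tgt-p)/.25).round(3);wz=round(-(yy0+dy*(k+1)/n-yaw)/30,3)
            p=p+A@u*.25;yaw-=wz*30
            r=dict(zip('xyz',map(float,u)));r['wz']=float(wz)
            r={k:v for k,v in r.items() if v};r['jaw']=jaw;out.append(r)
    for i in range(0,len(out),12):print(str(out[i:i+12]).replace("'",'"').replace(' ',''))
E
python3 -c "
from h import *
rows([(.44,-.355,.23,-71.4)])"
```

```text
t 1.3 [0.2205 0.4487 0.2313] yaw 63.83 j [ 1.11  0.21 -0.03  1.32 -0.    1.57] open 0.0857
[{"x":0.13,"y":-0.147,"wz":0.265,"jaw":1},{"x":0.149,"y":-0.128,"z":0.001,"wz":0.265,"jaw":1},{"x":0.165,"y":-0.105,"wz":0.265,"jaw":1},{"x":0.178,"y":-0.082,"wz":0.266,"jaw":1},{"x":0.188,"y":-0.057,"z":0.001,"wz":0.265,"jaw":1},{"x":0.193,"y":-0.03,"wz":0.265,"jaw":1},{"x":0.196,"y":-0.003,"wz":0.265,"jaw":1},{"x":0.195,"y":0.025,"wz":0.265,"jaw":1},{"x":0.189,"y":0.051,"z":0.001,"wz":0.265,"jaw":1},{"x":0.18,"y":0.076,"wz":0.265,"jaw":1},{"x":0.168,"y":0.101,"wz":0.266,"jaw":1},{"x":0.153,"y":0.124,"z":0.001,"wz":0.265,"jaw":1}]
[{"x":0.134,"y":0.143,"wz":0.265,"jaw":1},{"x":0.113,"y":0.16,"wz":0.265,"jaw":1},{"x":0.089,"y":0.174,"z":0.001,"wz":0.265,"jaw":1},{"x":0.065,"y":0.186,"wz":0.265,"jaw":1},{"x":0.038,"y":0.192,"wz":0.266,"jaw":1}]
```

```bash
sed -i 's/\[\[sn,c,0\],\[-c,sn,0\],/[[-sn,c,0],[c,sn,0],/' h.py
python3 -c "
from h import *
rows([(.44,-.355,.23,-71.4)])"
```

```text
t 1.3 [0.2205 0.4487 0.2313] yaw 63.83 j [ 1.11  0.21 -0.03  1.32 -0.    1.57] open 0.0857
[{"x":-0.13,"y":-0.147,"wz":0.265,"jaw":1},{"x":-0.149,"y":-0.128,"z":0.001,"wz":0.265,"jaw":1},{"x":-0.165,"y":-0.105,"wz":0.265,"jaw":1},{"x":-0.178,"y":-0.082,"wz":0.266,"jaw":1},{"x":-0.188,"y":-0.057,"z":0.001,"wz":0.265,"jaw":1},{"x":-0.193,"y":-0.03,"wz":0.265,"jaw":1},{"x":-0.196,"y":-0.003,"wz":0.265,"jaw":1},{"x":-0.195,"y":0.025,"wz":0.265,"jaw":1},{"x":-0.189,"y":0.051,"z":0.001,"wz":0.265,"jaw":1},{"x":-0.18,"y":0.076,"wz":0.265,"jaw":1},{"x":-0.168,"y":0.101,"wz":0.266,"jaw":1},{"x":-0.153,"y":0.124,"z":0.001,"wz":0.265,"jaw":1}]
[{"x":-0.134,"y":0.143,"wz":0.265,"jaw":1},{"x":-0.113,"y":0.16,"wz":0.265,"jaw":1},{"x":-0.089,"y":0.174,"z":0.001,"wz":0.265,"jaw":1},{"x":-0.065,"y":0.186,"wz":0.265,"jaw":1},{"x":-0.038,"y":0.192,"wz":0.266,"jaw":1}]
```

>>> move_arm --increments '[{"x":-0.13,"y":-0.147,"wz":0.265,"jaw":1},{"x":-0.149,"y":-0.128,"wz":0.265,"jaw":1},{"x":-0.165,"y":-0.105,"wz":0.265,"jaw":1},{"x":-0.178,"y":-0.082,"wz":0.265,"jaw":1},{"x":-0.188,"y":-0.057,"wz":0.265,"jaw":1},{"x":-0.193,"y":-0.03,"wz":0.265,"jaw":1},{"x":-0.196,"y":-0.003,"wz":0.265,"jaw":1},{"x":-0.195,"y":0.025,"wz":0.265,"jaw":1},{"x":-0.189,"y":0.051,"wz":0.265,"jaw":1},{"x":-0.18,"y":0.076,"wz":0.265,"jaw":1},{"x":-0.168,"y":0.101,"wz":0.265,"jaw":1},{"x":-0.153,"y":0.124,"wz":0.265,"jaw":1}]'

```text
$.increments[0]: bad value
```

>>> move_arm --increments '[{"x":-0.134,"y":0.143,"wz":0.265,"jaw":1},{"x":-0.113,"y":0.16,"wz":0.265,"jaw":1},{"x":-0.089,"y":0.174,"wz":0.265,"jaw":1},{"x":-0.065,"y":0.186,"wz":0.265,"jaw":1},{"x":-0.038,"y":0.192,"wz":0.265,"jaw":1},{"jaw":1}]'

```text
$.increments[0]: bad value
```

Run:
```python
from h import *
s=sensors.read_state();print(s['clock'],s['tool_pos'],s['qpos'],s['ft_force'])
c=cam('wrist');save(c,'w1.png',s=1.2);pickle.dump({k:c[k] for k in('pixels','R','t','K')},open('w1.pkl','wb'))
print(c['t'],c['R'].round(2).tolist())
```

```text
1.3 [0.22053597 0.4487278  0.23130423] [ 1.11400339e+00  2.12896805e-01 -3.44080690e-02  1.32347534e+00
 -1.09483080e-05  1.57081939e+00] [-0.8095925   0.29646019  0.19485286]
[0.14323865 0.48636203 0.37385355] [[0.44, 0.85, 0.3], [0.9, -0.42, -0.15], [0.0, 0.33, -0.94]]
```

View pics/w1.png

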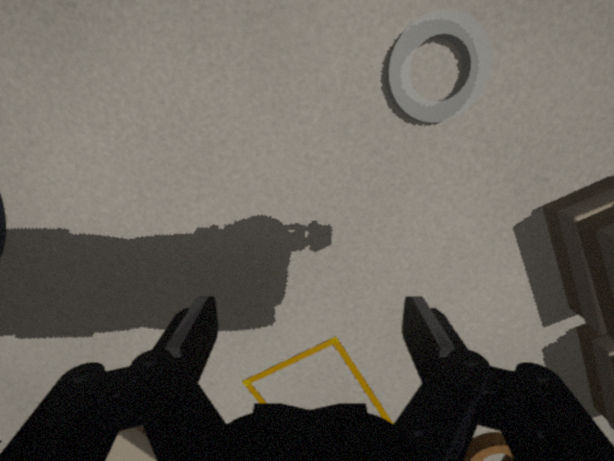

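The move was refused, so that picture still shows the start pose: outline at (265,320), no brush. A row apparently needs every key, so I'll give all seven.

>>> move_arm --increments '[{"x":-0.13,"y":-0.147,"z":0,"wx":0,"wy":0,"wz":0.265,"jaw":1},{"x":-0.149,"y":-0.128,"z":0,"wx":0,"wy":0,"wz":0.265,"jaw":1},{"x":-0.165,"y":-0.105,"z":0,"wx":0,"wy":0,"wz":0.265,"jaw":1},{"x":-0.178,"y":-0.082,"z":0,"wx":0,"wy":0,"wz":0.265,"jaw":1},{"x":-0.188,"y":-0.057,"z":0,"wx":0,"wy":0,"wz":0.265,"jaw":1},{"x":-0.193,"y":-0.03,"z":0,"wx":0,"wy":0,"wz":0.265,"jaw":1},{"x":-0.196,"y":-0.003,"z":0,"wx":0,"wy":0,"wz":0.265,"jaw":1},{"x":-0.195,"y":0.025,"z":0,"wx":0,"wy":0,"wz":0.265,"jaw":1},{"x":-0.189,"y":0.051,"z":0,"wx":0,"wy":0,"wz":0.265,"jaw":1},{"x":-0.18,"y":0.076,"z":0,"wx":0,"wy":0,"wz":0.265,"jaw":1},{"x":-0.168,"y":0.101,"z":0,"wx":0,"wy":0,"wz":0.265,"jaw":1},{"x":-0.153,"y":0.124,"z":0,"wx":0,"wy":0,"wz":0.265,"jaw":1}]'

```text
clock: 2.85
tool_pos: [0.3759, -0.1204, 0.2315]
eef_rot: [0.874, 0.486, 0.0, 0.0]
ft_force: [1.1, 1.9, -0.7]
opening: 0.0852
gripper_force: 0.0
```

```bash
sed -i "s/r={k:v for k,v in r.items() if v};r\['jaw'\]=jaw/r.update(wx=0,wy=0,jaw=jaw)/" h.py
python3 - <<'E'
from h import *
rows([(.44,-.355,.23,-71.4)])
E
```

```text
t 2.85 [ 0.3759 -0.1204  0.2315] yaw -31.86 j [-0.31 -0.   -0.28  1.3   0.    1.82] open 0.0852
[{"x":-0.132,"y":0.143,"z":0.001,"wz":0.264,"wx":0,"wy":0,"jaw":1},{"x":-0.112,"y":0.159,"z":0.001,"wz":0.263,"wx":0,"wy":0,"jaw":1},{"x":-0.088,"y":0.173,"z":0.002,"wz":0.264,"wx":0,"wy":0,"jaw":1},{"x":-0.064,"y":0.184,"z":0.001,"wz":0.263,"wx":0,"wy":0,"jaw":1},{"x":-0.038,"y":0.191,"z":0.001,"wz":0.264,"wx":0,"wy":0,"jaw":1}]
```

>>> move_arm --increments '[{"x":-0.132,"y":0.143,"z":0,"wz":0.264,"wx":0,"wy":0,"jaw":1},{"x":-0.112,"y":0.159,"z":0,"wz":0.264,"wx":0,"wy":0,"jaw":1},{"x":-0.088,"y":0.173,"z":0,"wz":0.264,"wx":0,"wy":0,"jaw":1},{"x":-0.064,"y":0.184,"z":0,"wz":0.264,"wx":0,"wy":0,"jaw":1},{"x":-0.038,"y":0.191,"z":0,"wz":0.264,"wx":0,"wy":0,"jaw":1},{"x":0,"y":0,"z":0,"wz":0,"wx":0,"wy":0,"jaw":1}]'

```text
clock: 3.6
tool_pos: [0.4409, -0.3554, 0.2301]
eef_rot: [0.987, 0.161, -0.0, -0.0]
ft_force: [0.2, 0.1, 0.1]
opening: 0.0854
gripper_force: 0.0
```

Run:
```python
from h import *
s=sensors.read_state();print(s['clock'],s['tool_pos'],s['qpos'].round(2),s['ft_force'])
c=cam('wrist');save(c,'w2.png',s=1.2);pickle.dump({k:c[k] for k in('pixels','R','t','K')},open('w2.pkl','wb'))
for t in ('brush','stand'):
  for d in outline_of('wrist',t)[:3]:print(t,d['p'],d['extent'])
hsv=cv2.cvtColor(c['pixels'],cv2.COLOR_RGB2HSV)
n,l,st,_=cv2.connectedComponentsWithStats(((hsv[:,:,1]>170)&((hsv[:,:,0]<6)|(hsv[:,:,0]>172))&(hsv[:,:,2]>60)).astype(np.uint8))
for i in range(1,n):
    if st[i,4]>200: print(st[i],rect(back(c,px(l==i),.094)))
```

```text
3.6 [ 0.44094798 -0.35536089  0.23009412] [-0.68  0.35  0.15  1.37 -0.    2.14] [0.1668859  0.11234593 0.09639759]
brush 0.83 [212.1, 293.8, 50.5, 121.1]
brush 0.79 [124.7, 130.2, 48.2, 110.7]
brush 0.72 [269.1, 147.1, 25.9, 174.7]
[ 259   61   23  175 2322] (array([ 0.46880478, -0.35764127]), 180.59536743164062, 20.84528350830078, 18.65083885192871)
[126  77  17 106 466] (array([ 0.44908887, -0.221392  ]), 103.67647552490234, 6.781317710876465, 15.666162490844727)
[ 217  233   19  104 1009] (array([ 0.29721481, -0.36184906]), 152.532958984375, 13.72548770904541, 20.367530822753906)
```

View pics/w2.png

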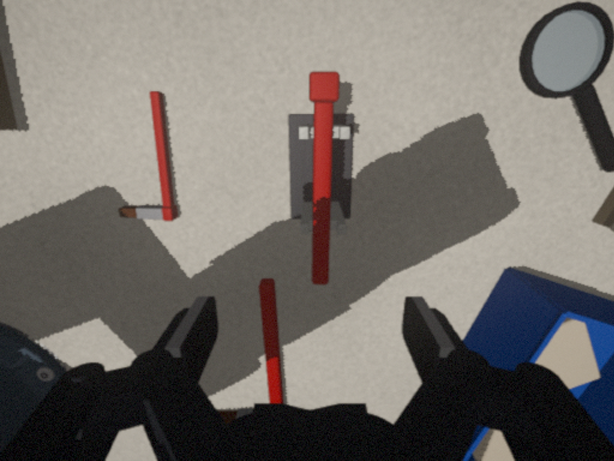

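The wrist view shows the brush from its head at (270,72) to its tail at (267,235), in native pixels, seated in both forks. It measures 180 mm at 18.6°, matching the top camera. Brush origin ≈ (0.4755, -0.355).

Run:
```python
from h import *
rows([(.4755,-.355,.13,-71.4),(.4755,-.355,.068,-71.4,.022)])
```

```text
t 3.75 [ 0.4407 -0.3524  0.2313] yaw -71.11 j [-0.67  0.35  0.15  1.37  0.    2.14] open 0.0857
[{"x":0.043,"y":0.018,"z":0.135,"wz":0.003,"wx":0,"wy":0,"jaw":1},{"x":0.043,"y":0.019,"z":0.135,"wz":0.003,"wx":0,"wy":0,"jaw":1},{"x":0.042,"y":0.018,"z":0.135,"wz":0.004,"wx":0,"wy":0,"jaw":1},{"x":0.0,"y":-0.0,"z":0.083,"wz":-0.0,"wx":0,"wy":0,"jaw":1},{"x":0.0,"y":-0.0,"z":0.082,"wz":-0.0,"wx":0,"wy":0,"jaw":1},{"x":0.0,"y":-0.0,"z":0.083,"wz":-0.0,"wx":0,"wy":0,"jaw":1}]
```

>>> move_arm --increments '[{"x":0.043,"y":0.018,"z":0.135,"wz":0.01,"wx":0,"wy":0,"jaw":1},{"x":0.043,"y":0.018,"z":0.135,"wz":0,"wx":0,"wy":0,"jaw":1},{"x":0.042,"y":0.018,"z":0.135,"wz":0,"wx":0,"wy":0,"jaw":1},{"x":0,"y":0,"z":0,"wz":0,"wx":0,"wy":0,"jaw":1},{"x":0,"y":0,"z":0,"wz":0,"wx":0,"wy":0,"jaw":1}]'

```text
clock: 4.38
tool_pos: [0.4756, -0.3552, 0.1317]
eef_rot: [0.987, 0.161, 0.0, 0.0]
ft_force: [-0.3, 0.3, 0.6]
opening: 0.0855
gripper_force: 0.0
```

Run:
```python
from h import *
c=cam('wrist')
hsv=cv2.cvtColor(c['pixels'],cv2.COLOR_RGB2HSV)
n,l,st,_=cv2.connectedComponentsWithStats(((hsv[:,:,1]>170)&((hsv[:,:,0]<6)|(hsv[:,:,0]>172))&(hsv[:,:,2]>40)).astype(np.uint8))
for i in range(1,n):
    if st[i,4]>200: print(st[i],rect(back(c,px(l==i),.094)))
rows([(.4755,-.355,.068,-71.4,.022)])
```

```text
[ 241   98   35  229 4875] (array([ 0.46875751, -0.35701541]), 181.710693359375, 22.005817413330078, 18.480195999145508)
[  70  108   31  133 1026] (array([ 0.46682312, -0.23238635]), 94.20622253417969, 7.331460952758789, 16.247220993041992)
[196 295  19  52 721] (array([ 0.3734245 , -0.34282419]), 53.86665344238281, 13.437414169311523, 20.320465087890625)
t 4.42 [ 0.4758 -0.3555  0.132 ] yaw -71.44 j [-0.64  0.44  0.03  1.16 -0.    2.18] open 0.0854
[{"x":-0.0,"y":-0.001,"z":0.085,"wz":-0.0,"wx":0,"wy":0,"jaw":1},{"x":-0.0,"y":-0.001,"z":0.086,"wz":-0.001,"wx":0,"wy":0,"jaw":1},{"x":-0.0,"y":-0.0,"z":0.085,"wz":-0.0,"wx":0,"wy":0,"jaw":1}]
```

>>> move_arm --increments '[{"x":0,"y":0,"z":0.085,"wz":0,"wx":0,"wy":0,"jaw":1},{"x":0,"y":0,"z":0.085,"wz":0,"wx":0,"wy":0,"jaw":1},{"x":0,"y":0,"z":0.085,"wz":0,"wx":0,"wy":0,"jaw":1},{"x":0,"y":0,"z":0,"wz":0,"wx":0,"wy":0,"jaw":1},{"x":0,"y":0,"z":0,"wz":0,"wx":0,"wy":0,"jaw":-1},{"x":0,"y":0,"z":0,"wz":0,"wx":0,"wy":0,"jaw":-1},{"x":0,"y":0,"z":0,"wz":0,"wx":0,"wy":0,"jaw":-1},{"x":0,"y":0,"z":0,"wz":0,"wx":0,"wy":0,"jaw":-1},{"x":0,"y":0,"z":0,"wz":0,"wx":0,"wy":0,"jaw":-1},{"x":0,"y":0,"z":0,"wz":0,"wx":0,"wy":0,"jaw":-1}]'

```text
clock: 5.68
tool_pos: [0.4757, -0.3556, 0.0668]
eef_rot: [0.987, 0.161, 0.0, 0.0]
ft_force: [-1.1, 0.9, 4.9]
opening: 0.0151
gripper_force: 58.7
```

Run:
```python
from h import *
s=sensors.read_state();print(s['tool_pos'],s['ft_force'],s['opening'],s['gripper_force'])
```

```text
[ 0.47566113 -0.35559051  0.06681115] [-1.0844124   0.8603515   4.86991394] 0.015088335869514516 58.67242455482483
```

```bash
cat >> h.py <<'E'
def fitcyl(c,m,r,h,x0):
    from scipy.optimize import minimize
    a=np.linspace(0,2*np.pi,40)
    def f(q):
        P=np.array([[q[0]+r*np.cos(t),q[1]+r*np.sin(t),z] for z in (0,h) for t in a])
        hull=cv2.convexHull(proj(c,P).astype(np.float32))
        im=np.zeros((384*4,512*4),np.uint8);cv2.fillConvexPoly(im,((hull+.5)*4).astype(np.int32),1)
        im=cv2.resize(im.astype(np.float32),(512,384),interpolation=cv2.INTER_AREA)
        return np.abs(im-m).sum()/m.sum()
    o=minimize(f,x0,method='Nelder-Mead',options=dict(initial_simplex=np.array(x0)+[[0,0],[.01,0],[0,.01]],xatol=2e-4))
    return o.x.round(4),round(o.fun,3)
E
python3 - <<'E'
from h import *
for n in ('top','side'):
    c=cam(n)
    for t,h,r,x in (('blue_pot',.06,.032,(.63,.187)),('grey_pot',.06,.032,(.664,.069))):
        d=outline_of(n,t)[0];print(n,t,fitcyl(c,d['pixels'].astype(float),r,h,x))
rows([(.4757,-.3556,.16,-71.4,.03),(.425,-.22,.17,-71.4),(.42,-.05,.17,-71.4),(.45,.1,.17,-71.4),(.556,.163,.17,-71.4)],jaw=-1)
E
```

```text
top blue_pot (array([0.6399, 0.187 ]), np.float64(1.747))
top grey_pot (array([0.6613, 0.07  ]), np.float64(0.059))Traceback (most recent call last):
  File "<stdin>", line 5, in <module>
IndexError: list index out of range
```

Run:
```python
from h import *
c=cam('top');hsv=cv2.cvtColor(c['pixels'],cv2.COLOR_RGB2HSV)
for d in outline_of('top','blue_pot'):print(d['p'],d['extent'])
m=(hsv[:,:,1]>120)&(abs(hsv[:,:,0].astype(int)-115)<12)&(hsv[:,:,2]>30);m[:90]=0;m[150:]=0;m[:,:170]=0;m[:,220:]=0
print(m.sum(),fitcyl(c,m.astype(float),.032,.06,(.63,.187)))
rows([(.4757,-.3556,.16,-71.4,.03),(.425,-.22,.17,-71.4),(.42,-.05,.17,-71.4),(.45,.1,.17,-71.4),(.556,.163,.17,-71.4)],jaw=-1)
```

```text
0.63 [193.2, 119.2, 25.0, 27.3]
0.63 [380.2, 170.1, 26.7, 51.1]
209 (array([0.6253, 0.1879]), np.float64(1.427))
t 6.03 [ 0.4757 -0.3556  0.0668] yaw -71.47 j [-0.64  0.48 -0.08  1.01  0.    2.18] open 0.0151
[{"x":0.0,"y":0.0,"z":-0.093,"wz":-0.001,"wx":0,"wy":0,"jaw":-1},{"x":0.0,"y":0.0,"z":-0.093,"wz":-0.0,"wx":0,"wy":0,"jaw":-1},{"x":0.0,"y":0.0,"z":-0.094,"wz":-0.001,"wx":0,"wy":0,"jaw":-1},{"x":0.0,"y":0.0,"z":-0.093,"wz":-0.0,"wx":0,"wy":0,"jaw":-1},{"x":-0.006,"y":-0.193,"z":-0.013,"wz":-0.0,"wx":0,"wy":0,"jaw":-1},{"x":-0.007,"y":-0.193,"z":-0.014,"wz":-0.0,"wx":0,"wy":0,"jaw":-1},{"x":-0.006,"y":-0.193,"z":-0.013,"wz":-0.0,"wx":0,"wy":0,"jaw":-1},{"x":0.049,"y":-0.163,"z":0.0,"wz":-0.0,"wx":0,"wy":0,"jaw":-1},{"x":0.05,"y":-0.162,"z":0.0,"wz":-0.0,"wx":0,"wy":0,"jaw":-1},{"x":0.049,"y":-0.163,"z":0.0,"wz":-0.0,"wx":0,"wy":0,"jaw":-1},{"x":0.05,"y":-0.163,"z":0.0,"wz":-0.0,"wx":0,"wy":0,"jaw":-1},{"x":0.076,"y":-0.132,"z":0.0,"wz":-0.0,"wx":0,"wy":0,"jaw":-1}]
[{"x":0.076,"y":-0.133,"z":0.0,"wz":-0.0,"wx":0,"wy":0,"jaw":-1},{"x":0.076,"y":-0.132,"z":0.0,"wz":-0.0,"wx":0,"wy":0,"jaw":-1},{"x":0.077,"y":-0.133,"z":0.0,"wz":-0.0,"wx":0,"wy":0,"jaw":-1},{"x":0.161,"y":-0.035,"z":0.0,"wz":-0.0,"wx":0,"wy":0,"jaw":-1},{"x":0.16,"y":-0.034,"z":0.0,"wz":-0.0,"wx":0,"wy":0,"jaw":-1},{"x":0.161,"y":-0.035,"z":0.0,"wz":-0.0,"wx":0,"wy":0,"jaw":-1}]
```

Run:
```python
from h import *
rows([(.4757,-.3556,.17,-71.4,.04),(.425,-.22,.17,-71.4),(.42,-.05,.17,-60),(.47,.1,.17,-50),(.5695,.14,.17,-50)],jaw=-1)
```

```text
t 6.03 [ 0.4757 -0.3556  0.0668] yaw -71.47 j [-0.64  0.48 -0.08  1.01  0.    2.18] open 0.0151
[{"x":0.0,"y":0.0,"z":-0.138,"wz":-0.001,"wx":0,"wy":0,"jaw":-1},{"x":0.0,"y":0.0,"z":-0.137,"wz":-0.001,"wx":0,"wy":0,"jaw":-1},{"x":0.0,"y":0.0,"z":-0.138,"wz":-0.0,"wx":0,"wy":0,"jaw":-1},{"x":-0.006,"y":-0.193,"z":0.0,"wz":-0.0,"wx":0,"wy":0,"jaw":-1},{"x":-0.007,"y":-0.193,"z":0.0,"wz":-0.0,"wx":0,"wy":0,"jaw":-1},{"x":-0.006,"y":-0.193,"z":0.0,"wz":-0.0,"wx":0,"wy":0,"jaw":-1},{"x":0.049,"y":-0.163,"z":0.0,"wz":-0.095,"wx":0,"wy":0,"jaw":-1},{"x":0.058,"y":-0.16,"z":0.0,"wz":-0.095,"wx":0,"wy":0,"jaw":-1},{"x":0.065,"y":-0.157,"z":0.0,"wz":-0.095,"wx":0,"wy":0,"jaw":-1},{"x":0.073,"y":-0.153,"z":0.0,"wz":-0.095,"wx":0,"wy":0,"jaw":-1},{"x":0.118,"y":-0.105,"z":0.0,"wz":-0.083,"wx":0,"wy":0,"jaw":-1},{"x":0.123,"y":-0.1,"z":0.0,"wz":-0.084,"wx":0,"wy":0,"jaw":-1}]
[{"x":0.127,"y":-0.094,"z":0.0,"wz":-0.083,"wx":0,"wy":0,"jaw":-1},{"x":0.131,"y":-0.088,"z":0.0,"wz":-0.084,"wx":0,"wy":0,"jaw":-1},{"x":0.136,"y":0.044,"z":0.0,"wz":0.0,"wx":0,"wy":0,"jaw":-1},{"x":0.136,"y":0.045,"z":0.0,"wz":0.0,"wx":0,"wy":0,"jaw":-1},{"x":0.136,"y":0.044,"z":0.0,"wz":0.0,"wx":0,"wy":0,"jaw":-1}]
```

>>> move_arm --increments '[{"x":0,"y":0,"z":-0.138,"wz":0,"wx":0,"wy":0,"jaw":-1},{"x":0,"y":0,"z":-0.138,"wz":0,"wx":0,"wy":0,"jaw":-1},{"x":0,"y":0,"z":-0.138,"wz":0,"wx":0,"wy":0,"jaw":-1},{"x":-0.006,"y":-0.193,"z":0,"wz":0,"wx":0,"wy":0,"jaw":-1},{"x":-0.006,"y":-0.193,"z":0,"wz":0,"wx":0,"wy":0,"jaw":-1},{"x":-0.006,"y":-0.193,"z":0,"wz":0,"wx":0,"wy":0,"jaw":-1},{"x":0.049,"y":-0.163,"z":0,"wz":-0.095,"wx":0,"wy":0,"jaw":-1},{"x":0.058,"y":-0.16,"z":0,"wz":-0.095,"wx":0,"wy":0,"jaw":-1},{"x":0.065,"y":-0.157,"z":0,"wz":-0.095,"wx":0,"wy":0,"jaw":-1},{"x":0.073,"y":-0.153,"z":0,"wz":-0.095,"wx":0,"wy":0,"jaw":-1},{"x":0.118,"y":-0.105,"z":0,"wz":-0.083,"wx":0,"wy":0,"jaw":-1},{"x":0.123,"y":-0.1,"z":0,"wz":-0.083,"wx":0,"wy":0,"jaw":-1}]'

```text
clock: 7.52
tool_pos: [0.4456, 0.0266, 0.1701]
eef_rot: [0.954, 0.301, 0.0, 0.0]
ft_force: [-0.1, 0.4, -1.7]
opening: 0.0148
gripper_force: 58.9
```

Run:
```python
from h import *
c=cam('wrist');save(c,'w3.png',s=1.2)
for d in outline_of('wrist','blue_pot'):print(d['p'],d['extent'],fitcyl(c,d['pixels'].astype(float),.032,.06,(.627,.188)))
rows([(.47,.1,.17,-50),(.5695,.14,.17,-50)],jaw=-1)
```

```text
t 7.62 [0.4462 0.028  0.1699] yaw -54.84 j [ 0.06  0.13 -0.3   1.15  0.    2.59] open 0.0149
[{"x":0.122,"y":-0.09,"z":-0.0,"wz":-0.081,"wx":0,"wy":0,"jaw":-1},{"x":0.126,"y":-0.085,"z":-0.001,"wz":-0.08,"wx":0,"wy":0,"jaw":-1},{"x":0.136,"y":0.044,"z":0.0,"wz":-0.0,"wx":0,"wy":0,"jaw":-1},{"x":0.136,"y":0.045,"z":0.0,"wz":-0.0,"wx":0,"wy":0,"jaw":-1},{"x":0.135,"y":0.044,"z":0.0,"wz":-0.0,"wx":0,"wy":0,"jaw":-1}]
```

View pics/w3.png

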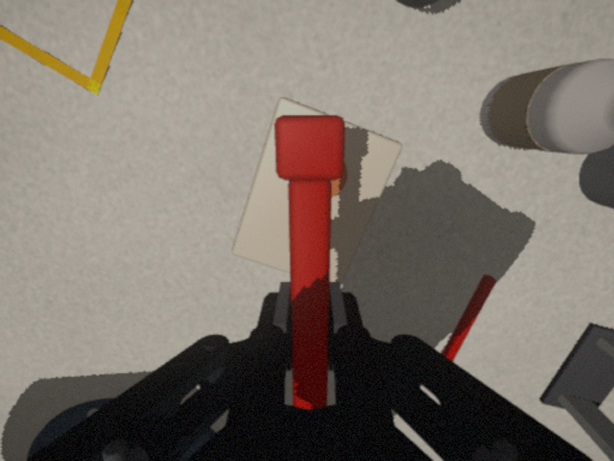

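The wrist view shows the brush held straight, its head at (258,123) native, above the box. The pots are not in view yet.

>>> move_arm --increments '[{"x":0.122,"y":-0.09,"z":0,"wz":-0.08,"wx":0,"wy":0,"jaw":-1},{"x":0.126,"y":-0.085,"z":0,"wz":-0.08,"wx":0,"wy":0,"jaw":-1},{"x":0,"y":0,"z":0,"wz":0,"wx":0,"wy":0,"jaw":-1}]'

```text
clock: 8.0
tool_pos: [0.4701, 0.0985, 0.1696]
eef_rot: [0.94, 0.341, -0.0, -0.0]
ft_force: [-0.2, 0.2, -0.4]
opening: 0.0149
gripper_force: 59.0
```

Run:
```python
from h import *
c=cam('wrist');hsv=cv2.cvtColor(c['pixels'],cv2.COLOR_RGB2HSV)
for d in outline_of('wrist','blue_pot'):print(d['p'],d['extent'],fitcyl(c,d['pixels'].astype(float),.032,.06,(.627,.188)))
s=sensors.read_state();p=np.array(s['tool_pos']);Rm=R.from_quat(s['eef_rot']).as_matrix();print(p)
m=((hsv[:,:,1]>170)&((hsv[:,:,0]<6)|(hsv[:,:,0]>172))&(hsv[:,:,2]>60)).astype(np.uint8)
n,l,st,_=cv2.connectedComponentsWithStats(m)
i=1+np.argmax(st[1:,4]);q=px(l==i);q=q[q[:,1]<np.min(q[:,1])+30]
w=(back(c,q,p[2]+.026)-p)@Rm;print('head',w.min(0),w.max(0), [np.percentile(w,a,axis=0)[:2] for a in(1,99)])
c=cam('top')
for d in outline_of('top','blue_pot'):print(d['p'],d['extent'],fitcyl(c,d['pixels'].astype(float),.032,.06,(.627,.188)))
```

```text
0.9 [291.5, 18.9, 69.7, 34.9] (array([0.6243, 0.1895]), np.float64(0.015))
[0.469432   0.09679187 0.16970166]
head [ 0.07451549 -0.01335672 -0.02605631] [ 0.08597779  0.00975637 -0.0260486 ] [array([ 0.07452999, -0.01300159]), array([0.08596332, 0.00925762])]
0.52 [377.7, 176.9, 37.6, 41.0] (array([ 0.3624, -0.0039]), np.float64(1.42))
```

Run:
```python
from h import *
rows([(.568,.14,.17,-50),(.568,.14,.126,-50)],jaw=-1)
```

```text
t 8.2 [0.4694 0.0963 0.1698] yaw -50.36 j [ 0.2   0.19 -0.22  1.16 -0.    2.65] open 0.0153
[{"x":0.138,"y":0.039,"z":-0.0,"wz":-0.004,"wx":0,"wy":0,"jaw":-1},{"x":0.139,"y":0.039,"z":-0.0,"wz":-0.004,"wx":0,"wy":0,"jaw":-1},{"x":0.138,"y":0.04,"z":-0.001,"wz":-0.004,"wx":0,"wy":0,"jaw":-1},{"x":-0.0,"y":-0.0,"z":0.176,"wz":-0.0,"wx":0,"wy":0,"jaw":-1}]
```

>>> move_arm --increments '[{"x":0.138,"y":0.039,"z":0,"wz":-0.01,"wx":0,"wy":0,"jaw":-1},{"x":0.138,"y":0.039,"z":0,"wz":0,"wx":0,"wy":0,"jaw":-1},{"x":0.138,"y":0.039,"z":0,"wz":0,"wx":0,"wy":0,"jaw":-1},{"x":0,"y":0,"z":0,"wz":0,"wx":0,"wy":0,"jaw":-1},{"x":0,"y":0,"z":0,"wz":0,"wx":0,"wy":0,"jaw":-1},{"x":0,"y":0,"z":0,"wz":0,"wx":0,"wy":0,"jaw":-1}]'

```text
clock: 8.95
tool_pos: [0.5673, 0.1405, 0.1701]
eef_rot: [0.94, 0.342, -0.0, 0.0]
ft_force: [0.1, -0.1, -0.9]
opening: 0.0153
gripper_force: 59.0
```

Run:
```python
from h import *
c=cam('side');save(c,'s3.png',(200,80,420,230),3)
c=cam('wrist')
for d in outline_of('wrist','blue_pot'):print(d['p'],d['extent'])
rows([(.568,.14,.126,-50),(.568,.14,.072,-50,.025)],jaw=-1)
```

```text
0.64 [446.4, 286.9, 123.5, 127.5]
0.57 [257.5, 100.1, 70.8, 56.5]
t 9.1 [0.5676 0.1408 0.1702] yaw -50.01 j [0.24 0.4  0.07 1.24 0.   2.69] open 0.0146
[{"x":-0.001,"y":0.004,"z":0.177,"wz":-0.0,"wx":0,"wy":0,"jaw":-1},{"x":0.0,"y":-0.0,"z":0.072,"wz":-0.0,"wx":0,"wy":0,"jaw":-1},{"x":0.0,"y":-0.0,"z":0.072,"wz":-0.0,"wx":0,"wy":0,"jaw":-1},{"x":0.0,"y":-0.0,"z":0.072,"wz":-0.0,"wx":0,"wy":0,"jaw":-1}]
```

View pics/s3.png

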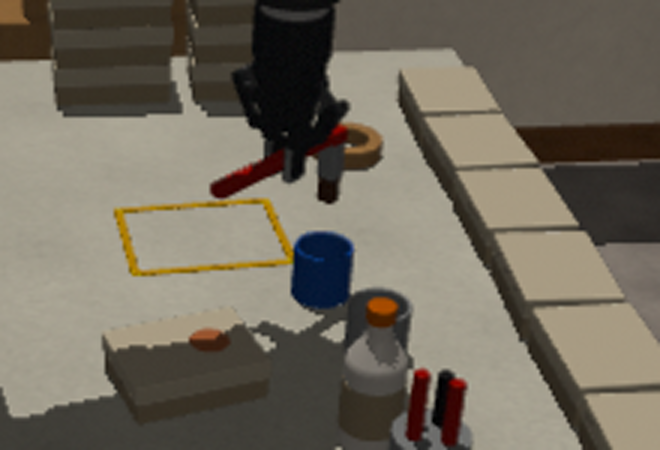

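In the side crop the bristles (crop 327,200) hang right above the blue pot's rim centre (324,245).

Run:
```python
from h import *
c=cam('side')
print(back(c,[200+324/3,80+247/3],.06), 'tip',back(c,[200+327/3,80+198/3],.114),proj(c,[.6255,.1885,.06])) 
for d in outline_of('side','blue_pot'):print(d['p'],d['extent'],fitcyl(c,d['pixels'].astype(float),.032,.06,(.627,.188)))
```

```text
[[0.62451576 0.18308029 0.06      ]] tip [[0.62538911 0.19223058 0.114     ]] [[307.99124923 161.4636001 ]]
0.88 [308.4, 171.1, 18.0, 29.1] (array([0.6244, 0.1885]), np.float64(0.049))
```

>>> move_arm --increments '[{"x":0,"y":0,"z":0.132,"wz":0,"wx":0,"wy":0,"jaw":-1},{"x":0,"y":0,"z":0.1,"wz":0,"wx":0,"wy":0,"jaw":-1},{"x":0,"y":0,"z":0.08,"wz":0,"wx":0,"wy":0,"jaw":-1},{"x":0,"y":0,"z":0.08,"wz":0,"wx":0,"wy":0,"jaw":-1},{"x":0,"y":0,"z":0,"wz":0,"wx":0,"wy":0,"jaw":-1},{"x":0,"y":0,"z":0,"wz":0,"wx":0,"wy":0,"jaw":-1},{"x":0,"y":0,"z":0,"wz":0,"wx":0,"wy":0,"jaw":-1},{"x":0,"y":0,"z":0,"wz":0,"wx":0,"wy":0,"jaw":-1}]'

```text
clock: 10.2
tool_pos: [0.5682, 0.1412, 0.0725]
eef_rot: [0.94, 0.342, 0.0, 0.0]
ft_force: [0.3, 0.0, -1.6]
opening: 0.0146
gripper_force: 59.0
```

Run:
```python
from h import *
c=np.radians(40);q=np.array([.4866,.0413])-.075*np.array([np.cos(c),np.sin(c)]);print(q)
rows([(.568,.14,.17,-50,.045),(q[0],q[1],.16,-50),(q[0],q[1],.115,-50)],jaw=-1)
```

```text
[ 0.42914667 -0.00690907]
t 10.2 [0.5682 0.1412 0.0725] yaw -49.99 j [ 0.24  0.46 -0.09  1.01  0.    2.69] open 0.0146
[{"x":-0.001,"y":0.001,"z":-0.13,"wz":0.0,"wx":0,"wy":0,"jaw":-1},{"x":-0.002,"y":0.001,"z":-0.13,"wz":0.0,"wx":0,"wy":0,"jaw":-1},{"x":-0.001,"y":0.001,"z":-0.13,"wz":0.0,"wx":0,"wy":0,"jaw":-1},{"x":-0.161,"y":0.019,"z":0.008,"wz":0.0,"wx":0,"wy":0,"jaw":-1},{"x":-0.16,"y":0.018,"z":0.008,"wz":0.0,"wx":0,"wy":0,"jaw":-1},{"x":-0.161,"y":0.019,"z":0.008,"wz":0.0,"wx":0,"wy":0,"jaw":-1},{"x":-0.16,"y":0.019,"z":0.008,"wz":0.0,"wx":0,"wy":0,"jaw":-1},{"x":-0.161,"y":0.018,"z":0.008,"wz":0.0,"wx":0,"wy":0,"jaw":-1},{"x":-0.0,"y":0.0,"z":0.18,"wz":0.0,"wx":0,"wy":0,"jaw":-1}]
```

>>> move_arm --increments '[{"x":0,"y":0,"z":-0.13,"wz":0,"wx":0,"wy":0,"jaw":-1},{"x":0,"y":0,"z":-0.13,"wz":0,"wx":0,"wy":0,"jaw":-1},{"x":0,"y":0,"z":-0.13,"wz":0,"wx":0,"wy":0,"jaw":-1},{"x":-0.161,"y":0.019,"z":0.008,"wz":0,"wx":0,"wy":0,"jaw":-1},{"x":-0.161,"y":0.019,"z":0.008,"wz":0,"wx":0,"wy":0,"jaw":-1},{"x":-0.161,"y":0.019,"z":0.008,"wz":0,"wx":0,"wy":0,"jaw":-1},{"x":-0.161,"y":0.019,"z":0.008,"wz":0,"wx":0,"wy":0,"jaw":-1},{"x":-0.161,"y":0.019,"z":0.008,"wz":0,"wx":0,"wy":0,"jaw":-1},{"x":0,"y":0,"z":0.09,"wz":0,"wx":0,"wy":0,"jaw":-1},{"x":0,"y":0,"z":0.09,"wz":0,"wx":0,"wy":0,"jaw":-1},{"x":0,"y":0,"z":0,"wz":0,"wx":0,"wy":0,"jaw":-1},{"x":0,"y":0,"z":0,"wz":0,"wx":0,"wy":0,"jaw":-1}]'

```text
clock: 11.7
tool_pos: [0.4295, -0.0064, 0.1152]
eef_rot: [0.94, 0.342, 0.0, 0.0]
ft_force: [0.2, -0.6, -0.5]
opening: 0.0148
gripper_force: 58.9
```

Run:
```python
from h import *
c=cam('side');hsv=cv2.cvtColor(c['pixels'],cv2.COLOR_RGB2HSV);save(c,'s4.png',(200,150,330,250),5)
rows([(.4291,-.0069,.098,-50)],jaw=-1)
print(proj(c,[[.4866,.0413,.045],[.4866,.0413,.059]]))
```

```text
t 11.75 [ 0.4296 -0.0064  0.1153] yaw -49.98 j [-0.01  0.13 -0.44  1.    0.    2.43] open 0.015
[{"x":-0.003,"y":0.0,"z":0.069,"wz":0.001,"wx":0,"wy":0,"jaw":-1}]
[[270.24797344 192.98270989]
 [270.38281644 189.02062735]]
```

View pics/s4.png

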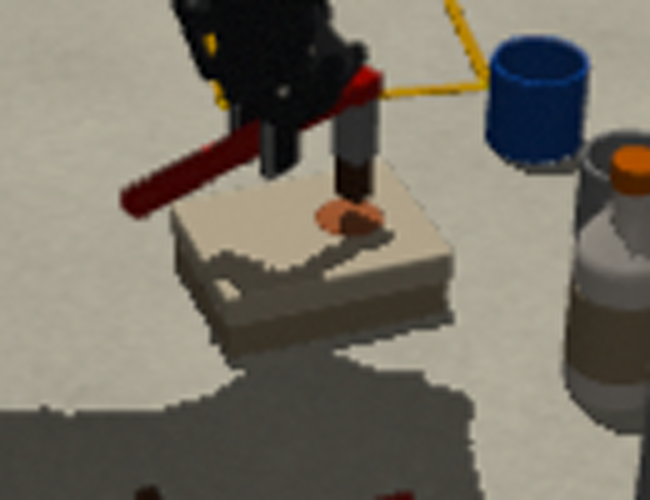

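The bristle end (crop 353,198) hangs over the disc centre (350,217), as projected.

>>> move_arm --increments '[{"x":0,"y":0,"z":0.036,"wz":0,"wx":0,"wy":0,"jaw":-1},{"x":0,"y":0,"z":0.018,"wz":0,"wx":0,"wy":0,"jaw":-1},{"x":0,"y":0,"z":0.012,"wz":0,"wx":0,"wy":0,"jaw":-1},{"x":0,"y":0,"z":0.006,"wz":0,"wx":0,"wy":0,"jaw":-1},{"x":0,"y":0,"z":0,"wz":0,"wx":0,"wy":0,"jaw":-1},{"x":0,"y":0,"z":0,"wz":0,"wx":0,"wy":0,"jaw":-1},{"x":0,"y":0,"z":0,"wz":0,"wx":0,"wy":0,"jaw":-1},{"x":0,"y":0,"z":0,"wz":0,"wx":0,"wy":0,"jaw":-1}]'

```text
clock: 12.75
tool_pos: [0.4291, -0.0064, 0.0964]
eef_rot: [0.94, 0.342, 0.0, 0.0]
ft_force: [-1.1, -0.3, 0.3]
opening: 0.0148
gripper_force: 59.1
```

Run:
```python
from h import *
s=sensors.read_state();print(s['ft_force'])
c=cam('side');save(c,'s5.png',(230,160,310,220),6)
```

```text
[-1.08737459 -0.30806997  0.28736245]
```

View pics/s5.png

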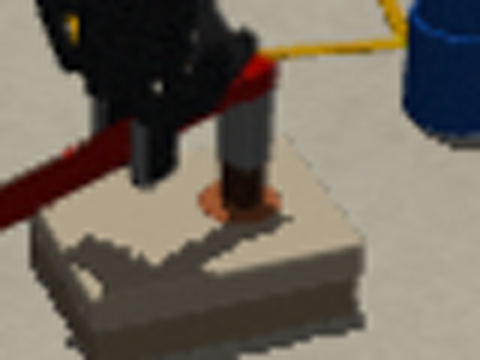

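The bristles rest on the disc at (240,200) in the crop, slightly shortened, at about 1.2 N: a light dab. Now the brush goes back to the stand.

Run:
```python
from h import *
rows([(.4291,-.0064,.171,-50,.04),(.42,-.06,.171,-55),(.425,-.22,.171,-65),(.4757,-.3556,.17,-71.47)],jaw=-1)
```

```text
t 12.8 [ 0.4291 -0.0064  0.0963] yaw -49.99 j [-0.01  0.14 -0.47  0.96 -0.    2.43] open 0.0148
[{"x":0.0,"y":0.0,"z":-0.149,"wz":0.0,"wx":0,"wy":0,"jaw":-1},{"x":0.0,"y":0.0,"z":-0.15,"wz":0.0,"wx":0,"wy":0,"jaw":-1},{"x":-0.083,"y":0.07,"z":0.0,"wz":0.083,"wx":0,"wy":0,"jaw":-1},{"x":-0.079,"y":0.074,"z":0.0,"wz":0.084,"wx":0,"wy":0,"jaw":-1},{"x":-0.088,"y":0.134,"z":0.0,"wz":0.083,"wx":0,"wy":0,"jaw":-1},{"x":-0.082,"y":0.138,"z":0.0,"wz":0.084,"wx":0,"wy":0,"jaw":-1},{"x":-0.075,"y":0.141,"z":0.0,"wz":0.083,"wx":0,"wy":0,"jaw":-1},{"x":-0.07,"y":0.144,"z":0.0,"wz":0.083,"wx":0,"wy":0,"jaw":-1},{"x":-0.015,"y":0.193,"z":0.001,"wz":0.072,"wx":0,"wy":0,"jaw":-1},{"x":-0.008,"y":0.192,"z":0.002,"wz":0.072,"wx":0,"wy":0,"jaw":-1},{"x":-0.001,"y":0.194,"z":0.001,"wz":0.072,"wx":0,"wy":0,"jaw":-1}]
```

>>> move_arm --increments '[{"x":0,"y":0,"z":-0.15,"wz":0,"wx":0,"wy":0,"jaw":-1},{"x":0,"y":0,"z":-0.15,"wz":0,"wx":0,"wy":0,"jaw":-1},{"x":-0.083,"y":0.07,"z":0,"wz":0.083,"wx":0,"wy":0,"jaw":-1},{"x":-0.079,"y":0.074,"z":0,"wz":0.083,"wx":0,"wy":0,"jaw":-1},{"x":-0.088,"y":0.134,"z":0,"wz":0.083,"wx":0,"wy":0,"jaw":-1},{"x":-0.082,"y":0.138,"z":0,"wz":0.083,"wx":0,"wy":0,"jaw":-1},{"x":-0.075,"y":0.141,"z":0,"wz":0.083,"wx":0,"wy":0,"jaw":-1},{"x":-0.07,"y":0.144,"z":0,"wz":0.083,"wx":0,"wy":0,"jaw":-1},{"x":-0.015,"y":0.193,"z":0,"wz":0.072,"wx":0,"wy":0,"jaw":-1},{"x":-0.008,"y":0.193,"z":0,"wz":0.072,"wx":0,"wy":0,"jaw":-1},{"x":-0.001,"y":0.193,"z":0,"wz":0.072,"wx":0,"wy":0,"jaw":-1},{"x":0,"y":0,"z":0,"wz":0,"wx":0,"wy":0,"jaw":-1}]'

```text
clock: 14.3
tool_pos: [0.4761, -0.3581, 0.1701]
eef_rot: [0.987, 0.16, -0.0, -0.0]
ft_force: [0.1, -0.4, -1.5]
opening: 0.0149
gripper_force: 59.1
```

>>> move_arm --increments '[{"x":0,"y":0,"z":0,"wz":0,"wx":0,"wy":0,"jaw":-1},{"x":0,"y":0,"z":0,"wz":0,"wx":0,"wy":0,"jaw":-1}]'

```text
clock: 14.55
tool_pos: [0.4757, -0.3548, 0.1716]
eef_rot: [0.987, 0.162, 0.0, -0.0]
ft_force: [0.3, 0.6, -0.9]
opening: 0.0147
gripper_force: 59.1
```

Run:
```python
from h import *
rows([(.4757,-.3556,.09,-71.47)],jaw=-1)
```

```text
t 14.55 [ 0.4757 -0.3548  0.1716] yaw -71.36 j [-0.64  0.42  0.1   1.25  0.    2.18] open 0.0147
[{"x":-0.0,"y":0.002,"z":0.163,"wz":0.002,"wx":0,"wy":0,"jaw":-1},{"x":-0.001,"y":0.001,"z":0.163,"wz":0.002,"wx":0,"wy":0,"jaw":-1}]
```

>>> move_arm --increments '[{"x":0,"y":0.003,"z":0.163,"wz":0.003,"wx":0,"wy":0,"jaw":-1},{"x":0,"y":0,"z":0.14,"wz":0,"wx":0,"wy":0,"jaw":-1},{"x":0,"y":0,"z":0,"wz":0,"wx":0,"wy":0,"jaw":-1},{"x":0,"y":0,"z":0.06,"wz":0,"wx":0,"wy":0,"jaw":-1},{"x":0,"y":0,"z":0.04,"wz":0,"wx":0,"wy":0,"jaw":-1},{"x":0,"y":0,"z":0.012,"wz":0,"wx":0,"wy":0,"jaw":-1},{"x":0,"y":0,"z":0,"wz":0,"wx":0,"wy":0,"jaw":-1},{"x":0,"y":0,"z":0,"wz":0,"wx":0,"wy":0,"jaw":-1}]'

```text
clock: 15.55
tool_pos: [0.4763, -0.3566, 0.068]
eef_rot: [0.987, 0.161, 0.0, 0.0]
ft_force: [-0.5, -0.3, -1.3]
opening: 0.0145
gripper_force: 59.1
```

>>> move_arm --increments '[{"x":0,"y":0,"z":0.004,"wz":0,"wx":0,"wy":0,"jaw":-1},{"x":0,"y":0,"z":0,"wz":0,"wx":0,"wy":0,"jaw":-1},{"x":0,"y":0,"z":0,"wz":0,"wx":0,"wy":0,"jaw":1},{"x":0,"y":0,"z":0,"wz":0,"wx":0,"wy":0,"jaw":1},{"x":0,"y":0,"z":0,"wz":0,"wx":0,"wy":0,"jaw":1},{"x":0,"y":0,"z":0,"wz":0,"wx":0,"wy":0,"jaw":1},{"x":0,"y":0,"z":0,"wz":0,"wx":0,"wy":0,"jaw":1},{"x":0,"y":0,"z":0,"wz":0,"wx":0,"wy":0,"jaw":1}]'

```text
clock: 16.55
tool_pos: [0.4761, -0.3564, 0.0666]
eef_rot: [0.987, 0.161, -0.0, 0.0]
ft_force: [-0.2, -1.0, 0.4]
opening: 0.0857
gripper_force: 0.0
```

>>> move_arm --increments '[{"x":0,"y":0,"z":-0.1,"wz":0,"wx":0,"wy":0,"jaw":1},{"x":0,"y":0,"z":-0.15,"wz":0,"wx":0,"wy":0,"jaw":1},{"x":0,"y":0,"z":-0.2,"wz":0,"wx":0,"wy":0,"jaw":1},{"x":0,"y":0,"z":0,"wz":0,"wx":0,"wy":0,"jaw":1},{"x":0,"y":0,"z":0,"wz":0,"wx":0,"wy":0,"jaw":1}]'

```text
clock: 17.18
tool_pos: [0.476, -0.3563, 0.1786]
eef_rot: [0.987, 0.161, -0.0, -0.0]
ft_force: [-0.5, 0.3, 0.0]
opening: 0.0856
gripper_force: 0.0
```

```bash
cat >> h.py <<'E'
def redfit(c):
    hsv=cv2.cvtColor(c['pixels'],cv2.COLOR_RGB2HSV)
    n,l,st,_=cv2.connectedComponentsWithStats(((hsv[:,:,1]>170)&((hsv[:,:,0]<6)|(hsv[:,:,0]>172))&(hsv[:,:,2]>45)).astype(np.uint8))
    for i in range(1,n):
        if st[i,4]>180: print(st[i],rect(back(c,px(l==i),.094)))
def boxfit(c,q0,names='top'):
    """fit box pose by projected silhouette of full cuboid"""
    from scipy.optimize import minimize
    m=None
    for d in outline_of(names,'box'):
        if d['p']>.3: m=d['pixels'].astype(float);break
    if m is None: return None
    def f(q):
        a=np.radians(q[2]);P=[[q[0]/100+x*np.cos(a)-y*np.sin(a),q[1]/100+x*np.sin(a)+y*np.cos(a),z] for x in(-.07,.07) for y in(-.0525,.0525) for z in(0,.045)]
        hull=cv2.convexHull(proj(c,P).astype(np.float32));im=np.zeros((384*4,512*4),np.uint8)
        cv2.fillConvexPoly(im,((hull+.5)*4).astype(np.int32),1);im=cv2.resize(im.astype(np.float32),(512,384),interpolation=cv2.INTER_AREA)
        return np.abs(im-m).sum()/m.sum()
    q0=np.array(q0,float);o=minimize(f,q0,method='Nelder-Mead',options=dict(initial_simplex=q0+np.array([[0,0,0],[1,0,0],[0,1,0],[0,0,8]]),xatol=.02,fatol=1e-4))
    return o.x.round(2),round(o.fun,3)
E
python3 - <<'E'
from h import *
for n in ('wrist','top'):
    c=cam(n);print(n);redfit(c)
    if n=='wrist':save(c,'w6.png')
print('box',boxfit(c,(46,3.4,15)))
c=cam('side');print('box',boxfit(c,(46,3.4,15),'side'))
rows([(.4757,-.3556,.2,-71.4)])
E
```

```text
wrist
[ 245   98   28  192 3126] (array([ 0.46928183, -0.35858899]), 181.60568237304688, 21.800106048583984, 18.48940658569336)
[ 98 107  24 115 666] (array([ 0.46096725, -0.2259458 ]), 99.78965759277344, 8.0617036819458, 17.1920223236084)
[203 272  19  69 829] (array([ 0.34603983, -0.34972238]), 86.92127227783203, 14.164840698242188, 19.922096252441406)
top
box (array([46.38,  3.39, 14.35]), np.float64(0.044))
box (array([45.84,  3.56, 13.35]), np.float64(0.471))
t 17.43 [ 0.4757 -0.3561  0.1782] yaw -71.5 j [-0.64  0.42  0.12  1.27  0.    2.18] open 0.0853
[{"x":0.001,"y":-0.002,"z":-0.087,"wz":-0.003,"wx":0,"wy":0,"jaw":1}]
```

The brush is back where it was: same line, 18.5°, 181.6 mm. Next I go behind the box with open fingers and push it +y while turning it to 3.9°, then push it +x.

Run:
```python
from h import *
rows([(.47,-.2,.178,-40),(.4864,-.053,.178,14.7),(.4864,-.053,.05,14.7,.05),(.4864,-.053,.006,14.7,.025)])
```

```text
t 17.43 [ 0.4757 -0.3561  0.1782] yaw -71.5 j [-0.64  0.42  0.12  1.27  0.    2.18] open 0.0853
[{"x":0.044,"y":-0.15,"z":0.0,"wz":-0.263,"wx":0,"wy":0,"jaw":1},{"x":0.064,"y":-0.142,"z":0.0,"wz":-0.262,"wx":0,"wy":0,"jaw":1},{"x":0.083,"y":-0.133,"z":0.001,"wz":-0.263,"wx":0,"wy":0,"jaw":1},{"x":0.101,"y":-0.119,"z":-0.0,"wz":-0.262,"wx":0,"wy":0,"jaw":1},{"x":0.07,"y":-0.047,"z":-0.0,"wz":-0.26,"wx":0,"wy":0,"jaw":1},{"x":0.076,"y":-0.037,"z":-0.0,"wz":-0.261,"wx":0,"wy":0,"jaw":1},{"x":0.081,"y":-0.026,"z":-0.0,"wz":-0.26,"wx":0,"wy":0,"jaw":1},{"x":0.083,"y":-0.015,"z":-0.0,"wz":-0.261,"wx":0,"wy":0,"jaw":1},{"x":0.084,"y":-0.003,"z":-0.0,"wz":-0.26,"wx":0,"wy":0,"jaw":1},{"x":0.084,"y":0.008,"z":-0.0,"wz":-0.261,"wx":0,"wy":0,"jaw":1},{"x":0.083,"y":0.019,"z":-0.0,"wz":-0.26,"wx":0,"wy":0,"jaw":1},{"x":-0.0,"y":0.0,"z":0.171,"wz":-0.0,"wx":0,"wy":0,"jaw":1}]
[{"x":-0.0,"y":0.0,"z":0.17,"wz":-0.0,"wx":0,"wy":0,"jaw":1},{"x":-0.0,"y":0.0,"z":0.171,"wz":-0.0,"wx":0,"wy":0,"jaw":1},{"x":-0.0,"y":0.0,"z":0.088,"wz":-0.0,"wx":0,"wy":0,"jaw":1},{"x":-0.0,"y":0.0,"z":0.088,"wz":-0.0,"wx":0,"wy":0,"jaw":1}]
```

>>> move_arm --increments '[{"x":0.044,"y":-0.15,"z":0,"wz":-0.262,"wx":0,"wy":0,"jaw":1},{"x":0.064,"y":-0.142,"z":0,"wz":-0.262,"wx":0,"wy":0,"jaw":1},{"x":0.083,"y":-0.133,"z":0,"wz":-0.262,"wx":0,"wy":0,"jaw":1},{"x":0.101,"y":-0.119,"z":0,"wz":-0.262,"wx":0,"wy":0,"jaw":1},{"x":0.07,"y":-0.047,"z":0,"wz":-0.26,"wx":0,"wy":0,"jaw":1},{"x":0.076,"y":-0.037,"z":0,"wz":-0.26,"wx":0,"wy":0,"jaw":1},{"x":0.081,"y":-0.026,"z":0,"wz":-0.26,"wx":0,"wy":0,"jaw":1},{"x":0.083,"y":-0.015,"z":0,"wz":-0.26,"wx":0,"wy":0,"jaw":1},{"x":0.084,"y":-0.003,"z":0,"wz":-0.26,"wx":0,"wy":0,"jaw":1},{"x":0.084,"y":0.008,"z":0,"wz":-0.26,"wx":0,"wy":0,"jaw":1},{"x":0.083,"y":0.019,"z":0,"wz":-0.26,"wx":0,"wy":0,"jaw":1},{"x":0,"y":0,"z":0,"wz":0,"wx":0,"wy":0,"jaw":1}]'

```text
clock: 18.92
tool_pos: [0.4869, -0.0523, 0.1787]
eef_rot: [0.611, 0.791, -0.0, -0.0]
ft_force: [0.4, -0.7, 0.3]
opening: 0.0853
gripper_force: 0.0
```

>>> move_arm --increments '[{"x":0,"y":0,"z":0.17,"wz":0,"wx":0,"wy":0,"jaw":1},{"x":0,"y":0,"z":0.17,"wz":0,"wx":0,"wy":0,"jaw":1},{"x":0,"y":0,"z":0.16,"wz":0,"wx":0,"wy":0,"jaw":1},{"x":0,"y":0,"z":0,"wz":0,"wx":0,"wy":0,"jaw":1},{"x":0,"y":0,"z":0,"wz":0,"wx":0,"wy":0,"jaw":1}]'

```text
clock: 19.55
tool_pos: [0.4877, -0.0537, 0.0554]
eef_rot: [0.613, 0.79, 0.0, 0.001]
ft_force: [1.0, -0.2, 0.4]
opening: 0.0853
gripper_force: 0.0
```

Run:
```python
from h import *
c=cam('top');print(boxfit(c,(46.3,3.4,14.5)))
rows([(.4864,-.053,.006,14.7,.025)])
```

```text
(array([46.21,  4.18, 13.07]), np.float64(0.854))
t 19.65 [ 0.4882 -0.0536  0.0558] yaw 14.49 j [-0.11  0.3  -0.38  0.88 -0.    1.21] open 0.0853
[{"x":0.002,"y":-0.003,"z":0.1,"wz":-0.004,"wx":0,"wy":0,"jaw":1},{"x":0.002,"y":-0.003,"z":0.099,"wz":-0.003,"wx":0,"wy":0,"jaw":1}]
```

>>> move_arm --increments '[{"x":0,"y":-0.006,"z":0.1,"wz":0,"wx":0,"wy":0,"jaw":1},{"x":0,"y":0,"z":0.07,"wz":0,"wx":0,"wy":0,"jaw":1},{"x":0,"y":0,"z":0.028,"wz":0,"wx":0,"wy":0,"jaw":1},{"x":0,"y":0,"z":0,"wz":0,"wx":0,"wy":0,"jaw":1},{"x":0,"y":0,"z":0,"wz":0,"wx":0,"wy":0,"jaw":1}]'

```text
clock: 20.27
tool_pos: [0.4863, -0.0537, 0.0055]
eef_rot: [0.612, 0.791, 0.0, 0.001]
ft_force: [0.2, 0.3, 0.3]
opening: 0.0856
gripper_force: 0.0
```

Run:
```python
from h import *
rows([(.4796,-.0274,.006,14.7,.01),(.4483,.2546,.006,3.9,.0151)])
```

```text
t 20.27 [ 0.4863 -0.0537  0.0055] yaw 14.53 j [-0.11  0.36 -0.45  0.76 -0.    1.21] open 0.0856
[{"x":0.036,"y":0.0,"z":-0.001,"wz":-0.002,"wx":0,"wy":0,"jaw":1},{"x":0.036,"y":0.0,"z":-0.0,"wz":-0.002,"wx":0,"wy":0,"jaw":1},{"x":0.037,"y":0.001,"z":-0.001,"wz":-0.002,"wx":0,"wy":0,"jaw":1},{"x":0.059,"y":0.009,"z":-0.0,"wz":0.019,"wx":0,"wy":0,"jaw":1},{"x":0.059,"y":0.008,"z":-0.0,"wz":0.019,"wx":0,"wy":0,"jaw":1},{"x":0.059,"y":0.007,"z":-0.0,"wz":0.019,"wx":0,"wy":0,"jaw":1},{"x":0.06,"y":0.007,"z":-0.0,"wz":0.019,"wx":0,"wy":0,"jaw":1},{"x":0.059,"y":0.007,"z":-0.0,"wz":0.019,"wx":0,"wy":0,"jaw":1},{"x":0.06,"y":0.005,"z":-0.0,"wz":0.019,"wx":0,"wy":0,"jaw":1},{"x":0.059,"y":0.005,"z":-0.0,"wz":0.019,"wx":0,"wy":0,"jaw":1},{"x":0.06,"y":0.005,"z":-0.0,"wz":0.019,"wx":0,"wy":0,"jaw":1},{"x":0.059,"y":0.004,"z":-0.0,"wz":0.019,"wx":0,"wy":0,"jaw":1}]
[{"x":0.06,"y":0.003,"z":-0.0,"wz":0.019,"wx":0,"wy":0,"jaw":1},{"x":0.059,"y":0.003,"z":-0.0,"wz":0.019,"wx":0,"wy":0,"jaw":1},{"x":0.06,"y":0.002,"z":-0.0,"wz":0.019,"wx":0,"wy":0,"jaw":1},{"x":0.06,"y":0.002,"z":-0.0,"wz":0.019,"wx":0,"wy":0,"jaw":1},{"x":0.059,"y":0.001,"z":-0.0,"wz":0.019,"wx":0,"wy":0,"jaw":1},{"x":0.06,"y":0.0,"z":-0.0,"wz":0.019,"wx":0,"wy":0,"jaw":1},{"x":0.06,"y":0.0,"z":-0.0,"wz":0.019,"wx":0,"wy":0,"jaw":1},{"x":0.06,"y":-0.001,"z":-0.0,"wz":0.018,"wx":0,"wy":0,"jaw":1},{"x":0.059,"y":-0.001,"z":-0.0,"wz":0.019,"wx":0,"wy":0,"jaw":1},{"x":0.06,"y":-0.002,"z":-0.0,"wz":0.019,"wx":0,"wy":0,"jaw":1}]
```

>>> move_arm --increments '[{"x":0.036,"y":0,"z":0,"wz":0,"wx":0,"wy":0,"jaw":1},{"x":0.036,"y":0,"z":0,"wz":0,"wx":0,"wy":0,"jaw":1},{"x":0.036,"y":0,"z":0,"wz":0,"wx":0,"wy":0,"jaw":1},{"x":0.04,"y":0.006,"z":0,"wz":0.013,"wx":0,"wy":0,"jaw":1},{"x":0.06,"y":0.009,"z":0,"wz":0.019,"wx":0,"wy":0,"jaw":1},{"x":0.06,"y":0.008,"z":0,"wz":0.019,"wx":0,"wy":0,"jaw":1},{"x":0.06,"y":0.007,"z":0,"wz":0.019,"wx":0,"wy":0,"jaw":1},{"x":0.06,"y":0.007,"z":0,"wz":0.019,"wx":0,"wy":0,"jaw":1},{"x":0.06,"y":0.006,"z":0,"wz":0.019,"wx":0,"wy":0,"jaw":1},{"x":0.06,"y":0.005,"z":0,"wz":0.019,"wx":0,"wy":0,"jaw":1},{"x":0.04,"y":0.004,"z":0,"wz":0.013,"wx":0,"wy":0,"jaw":1},{"x":0.02,"y":0.002,"z":0,"wz":0.006,"wx":0,"wy":0,"jaw":1}]'

```text
clock: 21.78
tool_pos: [0.4668, 0.0882, 0.0046]
eef_rot: [0.642, 0.767, -0.0, 0.0]
ft_force: [0.4, -2.2, 1.4]
opening: 0.0853
gripper_force: 1.2
```

Run:
```python
from h import *
c=cam('wrist');print('w',boxfit(c,(45.5,15,10),'wrist'))
m=c['pixels'];save(c,'w7.png')
c=cam('side');print('s',boxfit(c,(45.5,15,10),'side'));save(c,'s7.png')
s=sensors.read_state();print(s['ft_force'])
rows([(.4483,.2546,.006,3.9,.0151)])
```

```text
w (array([45.33, 15.22, 10.15]), np.float64(0.023))
s (array([44.52, 14.66, -6.21]), np.float64(1.257))
[0.34038426 0.00806065 0.0756303 ]
t 21.98 [0.4669 0.0877 0.0045] yaw 10.16 j [ 0.19  0.33 -0.49  0.75  0.    1.58] open 0.0853
[{"x":0.056,"y":0.004,"z":-0.0,"wz":0.017,"wx":0,"wy":0,"jaw":1},{"x":0.056,"y":0.003,"z":-0.001,"wz":0.018,"wx":0,"wy":0,"jaw":1},{"x":0.056,"y":0.003,"z":-0.0,"wz":0.017,"wx":0,"wy":0,"jaw":1},{"x":0.056,"y":0.002,"z":-0.001,"wz":0.018,"wx":0,"wy":0,"jaw":1},{"x":0.056,"y":0.002,"z":-0.0,"wz":0.017,"wx":0,"wy":0,"jaw":1},{"x":0.056,"y":0.001,"z":-0.001,"wz":0.017,"wx":0,"wy":0,"jaw":1},{"x":0.056,"y":0.0,"z":-0.0,"wz":0.018,"wx":0,"wy":0,"jaw":1},{"x":0.056,"y":0.001,"z":-0.001,"wz":0.017,"wx":0,"wy":0,"jaw":1},{"x":0.056,"y":-0.001,"z":-0.0,"wz":0.018,"wx":0,"wy":0,"jaw":1},{"x":0.056,"y":-0.001,"z":-0.001,"wz":0.017,"wx":0,"wy":0,"jaw":1},{"x":0.056,"y":-0.001,"z":-0.0,"wz":0.017,"wx":0,"wy":0,"jaw":1},{"x":0.055,"y":-0.002,"z":-0.001,"wz":0.018,"wx":0,"wy":0,"jaw":1}]
```

The box follows well: the wrist fit puts it at (0.453, 0.152), 10.2°.

>>> move_arm --increments '[{"x":0.04,"y":0.003,"z":0,"wz":0.013,"wx":0,"wy":0,"jaw":1},{"x":0.06,"y":0.004,"z":-0.001,"wz":0.018,"wx":0,"wy":0,"jaw":1},{"x":0.06,"y":0.003,"z":-0.001,"wz":0.018,"wx":0,"wy":0,"jaw":1},{"x":0.06,"y":0.003,"z":-0.001,"wz":0.018,"wx":0,"wy":0,"jaw":1},{"x":0.06,"y":0.002,"z":-0.001,"wz":0.018,"wx":0,"wy":0,"jaw":1},{"x":0.06,"y":0.002,"z":-0.001,"wz":0.018,"wx":0,"wy":0,"jaw":1},{"x":0.06,"y":0.001,"z":-0.001,"wz":0.018,"wx":0,"wy":0,"jaw":1},{"x":0.06,"y":0,"z":0,"wz":0.018,"wx":0,"wy":0,"jaw":1},{"x":0.06,"y":0,"z":0,"wz":0.018,"wx":0,"wy":0,"jaw":1},{"x":0.06,"y":0,"z":0,"wz":0.018,"wx":0,"wy":0,"jaw":1},{"x":0.04,"y":-0.001,"z":0,"wz":0.018,"wx":0,"wy":0,"jaw":1},{"x":0.02,"y":0,"z":0,"wz":0.01,"wx":0,"wy":0,"jaw":1}]'

```text
clock: 23.48
tool_pos: [0.4501, 0.2475, 0.006]
eef_rot: [0.682, 0.732, -0.0, 0.0]
ft_force: [-0.1, -1.9, 1.6]
opening: 0.0855
gripper_force: 1.0
```

```bash
cat >> h.py <<'E'
def yellow(c):
    hsv=cv2.cvtColor(c['pixels'],cv2.COLOR_RGB2HSV)
    m=((hsv[:,:,1]>130)&(abs(hsv[:,:,0].astype(int)-23)<8)&(hsv[:,:,2]>80));return m
E
python3 - <<'E'
from h import *
c=cam('wrist');print('w',boxfit(c,(44.5,31,5),'wrist'));save(c,'w8.png')
c=cam('top');print('yel',rect(back(c,px(yellow(c)&(np.indices((384,512))[1]<220)&(np.indices((384,512))[0]<230)&(np.indices((384,512))[0]>110)),0)))
rows([(.4483,.2546,.006,3.9,.0151)])
E
```

```text
w (array([44.25, 31.23,  4.02]), np.float64(0.024))
yel (array([0.53197668, 0.25476675]), 189.30540466308594, 63.30448913574219, 23.959087371826172)
t 23.62 [0.4503 0.2471 0.0061] yaw 4.08 j [ 0.5   0.4  -0.39  0.79  0.    2.  ] open 0.0855
[{"x":0.031,"y":-0.006,"z":0.0,"wz":0.006,"wx":0,"wy":0,"jaw":1}]
```

>>> move_arm --increments '[{"x":0.012,"y":0,"z":0,"wz":0,"wx":0,"wy":0,"jaw":1},{"x":0.01,"y":0,"z":0,"wz":0.004,"wx":0,"wy":0,"jaw":1},{"x":0,"y":0,"z":0,"wz":0,"wx":0,"wy":0,"jaw":1},{"x":-0.05,"y":0,"z":0,"wz":0,"wx":0,"wy":0,"jaw":1},{"x":-0.06,"y":0,"z":0,"wz":0,"wx":0,"wy":0,"jaw":1},{"x":0,"y":0,"z":-0.15,"wz":0,"wx":0,"wy":0,"jaw":0.4},{"x":0,"y":0,"z":-0.2,"wz":0,"wx":0,"wy":0,"jaw":0.4},{"x":0,"y":0,"z":-0.2,"wz":0,"wx":0,"wy":0,"jaw":0.4},{"x":0,"y":0,"z":0,"wz":0,"wx":0,"wy":0,"jaw":0.4}]'

```text
clock: 24.75
tool_pos: [0.4537, 0.2249, 0.1472]
eef_rot: [0.683, 0.731, 0.003, 0.001]
ft_force: [0.2, 1.0, -0.4]
opening: 0.06
gripper_force: 0.0
```

Run:
```python
from h import *
c=cam('wrist');print('w',boxfit(c,(44.2,31.8,4),'wrist'))
rows([(.335,.3106,.14,93.9),(.335,.3106,.05,93.9)],jaw=.4)
```

```text
w (array([44.25, 31.55,  3.71]), np.float64(0.022))
t 24.85 [0.4519 0.2243 0.1436] yaw 3.91 j [ 0.46  0.25 -0.2   1.11 -0.    1.96] open 0.0598
[{"x":0.038,"y":-0.044,"z":0.001,"wz":-0.3,"wx":0,"wy":0,"jaw":0.4},{"x":0.044,"y":-0.038,"z":0.002,"wz":-0.3,"wx":0,"wy":0,"jaw":0.4},{"x":0.049,"y":-0.031,"z":0.001,"wz":-0.3,"wx":0,"wy":0,"jaw":0.4},{"x":0.054,"y":-0.022,"z":0.002,"wz":-0.3,"wx":0,"wy":0,"jaw":0.4},{"x":0.056,"y":-0.014,"z":0.001,"wz":-0.3,"wx":0,"wy":0,"jaw":0.4},{"x":0.058,"y":-0.004,"z":0.002,"wz":-0.3,"wx":0,"wy":0,"jaw":0.4},{"x":0.058,"y":0.004,"z":0.001,"wz":-0.3,"wx":0,"wy":0,"jaw":0.4},{"x":0.057,"y":0.014,"z":0.001,"wz":-0.3,"wx":0,"wy":0,"jaw":0.4},{"x":0.054,"y":0.022,"z":0.002,"wz":-0.3,"wx":0,"wy":0,"jaw":0.4},{"x":0.049,"y":0.03,"z":0.001,"wz":-0.3,"wx":0,"wy":0,"jaw":0.4},{"x":0.0,"y":-0.0,"z":0.18,"wz":0.0,"wx":0,"wy":0,"jaw":0.4},{"x":0.0,"y":-0.0,"z":0.18,"wz":0.0,"wx":0,"wy":0,"jaw":0.4}]
```

>>> move_arm --increments '[{"x":0.038,"y":-0.044,"z":0,"wz":-0.3,"wx":0,"wy":0,"jaw":0.4},{"x":0.044,"y":-0.038,"z":0,"wz":-0.3,"wx":0,"wy":0,"jaw":0.4},{"x":0.049,"y":-0.031,"z":0,"wz":-0.3,"wx":0,"wy":0,"jaw":0.4},{"x":0.054,"y":-0.022,"z":0,"wz":-0.3,"wx":0,"wy":0,"jaw":0.4},{"x":0.056,"y":-0.014,"z":0,"wz":-0.3,"wx":0,"wy":0,"jaw":0.4},{"x":0.058,"y":-0.004,"z":0,"wz":-0.3,"wx":0,"wy":0,"jaw":0.4},{"x":0.058,"y":0.004,"z":0,"wz":-0.3,"wx":0,"wy":0,"jaw":0.4},{"x":0.057,"y":0.014,"z":0,"wz":-0.3,"wx":0,"wy":0,"jaw":0.4},{"x":0.054,"y":0.022,"z":0,"wz":-0.3,"wx":0,"wy":0,"jaw":0.4},{"x":0.049,"y":0.03,"z":0,"wz":-0.3,"wx":0,"wy":0,"jaw":0.4},{"x":0,"y":0,"z":0,"wz":0,"wx":0,"wy":0,"jaw":0.4},{"x":0,"y":0,"z":0,"wz":0,"wx":0,"wy":0,"jaw":0.4}]'

```text
clock: 26.35
tool_pos: [0.3349, 0.3106, 0.1429]
eef_rot: [-0.033, 0.999, -0.0, -0.0]
ft_force: [0.1, 0.1, -0.1]
opening: 0.0597
gripper_force: 0.0
```

Run:
```python
from h import *
c=cam('wrist');print('w',boxfit(c,(44.2,31.8,4),'wrist'));save(c,'w9.png')
m=yellow(c)
m=cv2.morphologyEx(m.astype(np.uint8),cv2.MORPH_OPEN,np.ones((2,2)))>0
P=back(c,px(m),0);k=np.linalg.norm(P[:,:2]-[.513,.323],axis=1)<.14;P=P[k];print(k.sum())
a=np.radians(3.9);L=(P[:,:2]-[.5134,.3227])@np.array([[np.cos(a),-np.sin(a)],[np.sin(a),np.cos(a)]])
print('ext',np.percentile(L,[.5,99.5],axis=0))
for sgn,ax in ((1,0),(-1,0),(1,1),(-1,1)):
    o=[.09,.0725][ax];kk=(abs(sgn*L[:,ax]-o)<.009)&(abs(L[:,1-ax])<.06)
    if kk.sum()>40:
        f=np.polyfit(L[kk,1-ax],L[kk,ax],1);print('side',sgn,'xy'[ax],kk.sum(),'offset',round(f[1]-sgn*o,4),'slope deg',round(np.degrees(f[0]),2))
rows([(.335,.3106,.05,93.9),(.335,.3106,.006,93.9,.025),(.3602,.3123,.006,93.9,.01)],jaw=.4)
```

```text
w (array([44.59, 31.62,  3.39]), np.float64(0.062))
803
ext [[-0.09329452 -0.07632291]
 [ 0.05775162  0.08012482]]
side 1 y 369 offset 0.0018 slope deg 0.77
side -1 y 414 offset 0.0021 slope deg -0.87
t 26.45 [0.3351 0.3108 0.1432] yaw 93.79 j [ 0.75  0.16 -0.32  1.09 -0.    0.68] open 0.0598
[{"x":0.0,"y":-0.0,"z":0.186,"wz":-0.002,"wx":0,"wy":0,"jaw":0.4},{"x":0.001,"y":-0.001,"z":0.187,"wz":-0.002,"wx":0,"wy":0,"jaw":0.4},{"x":-0.0,"y":0.0,"z":0.088,"wz":0.0,"wx":0,"wy":0,"jaw":0.4},{"x":-0.0,"y":0.0,"z":0.088,"wz":0.0,"wx":0,"wy":0,"jaw":0.4},{"x":-0.034,"y":0.0,"z":-0.0,"wz":0.0,"wx":0,"wy":0,"jaw":0.4},{"x":-0.034,"y":0.0,"z":-0.0,"wz":0.0,"wx":0,"wy":0,"jaw":0.4},{"x":-0.034,"y":0.0,"z":-0.0,"wz":0.0,"wx":0,"wy":0,"jaw":0.4}]
```

>>> move_arm --increments '[{"x":0,"y":0,"z":0.187,"wz":0,"wx":0,"wy":0,"jaw":0.4},{"x":0,"y":0,"z":0.187,"wz":0,"wx":0,"wy":0,"jaw":0.4},{"x":0,"y":0,"z":0.1,"wz":0,"wx":0,"wy":0,"jaw":0.4},{"x":0,"y":0,"z":0.07,"wz":0,"wx":0,"wy":0,"jaw":0.4},{"x":0,"y":0,"z":0,"wz":0,"wx":0,"wy":0,"jaw":0.4},{"x":0,"y":0,"z":0,"wz":0,"wx":0,"wy":0,"jaw":0.4}]'

```text
clock: 27.2
tool_pos: [0.3353, 0.3114, 0.0082]
eef_rot: [-0.034, 0.999, 0.0, 0.0]
ft_force: [0.2, 0.3, 0.4]
opening: 0.0599
gripper_force: 0.0
```

Run:
```python
from h import *
rows([(.4316,.3185,.006,93.9,.012)],jaw=.4)
```

```text
t 27.2 [0.3353 0.3114 0.0082] yaw 93.9 j [ 0.75  0.3  -0.53  0.74 -0.    0.68] open 0.0599
[{"x":-0.043,"y":0.0,"z":0.001,"wz":-0.0,"wx":0,"wy":0,"jaw":0.4},{"x":-0.043,"y":0.0,"z":0.001,"wz":-0.0,"wx":0,"wy":0,"jaw":0.4},{"x":-0.043,"y":0.001,"z":0.001,"wz":-0.0,"wx":0,"wy":0,"jaw":0.4},{"x":-0.043,"y":-0.0,"z":0.001,"wz":-0.0,"wx":0,"wy":0,"jaw":0.4},{"x":-0.043,"y":0.0,"z":0.001,"wz":-0.0,"wx":0,"wy":0,"jaw":0.4},{"x":-0.042,"y":0.0,"z":0.001,"wz":-0.0,"wx":0,"wy":0,"jaw":0.4},{"x":-0.043,"y":0.001,"z":0.001,"wz":-0.0,"wx":0,"wy":0,"jaw":0.4},{"x":-0.043,"y":-0.0,"z":0.001,"wz":-0.0,"wx":0,"wy":0,"jaw":0.4},{"x":-0.043,"y":0.0,"z":0.001,"wz":-0.0,"wx":0,"wy":0,"jaw":0.4}]
```

Total is 0.386 units; I'll stop about 5 mm short, then look.

>>> move_arm --increments '[{"x":-0.035,"y":0,"z":0.003,"wz":0,"wx":0,"wy":0,"jaw":0.4},{"x":-0.035,"y":0,"z":0.003,"wz":0,"wx":0,"wy":0,"jaw":0.4},{"x":-0.035,"y":0,"z":0,"wz":0,"wx":0,"wy":0,"jaw":0.4},{"x":-0.043,"y":0,"z":0,"wz":0,"wx":0,"wy":0,"jaw":0.4},{"x":-0.043,"y":0,"z":0,"wz":0,"wx":0,"wy":0,"jaw":0.4},{"x":-0.043,"y":0,"z":0,"wz":0,"wx":0,"wy":0,"jaw":0.4},{"x":-0.043,"y":0,"z":0,"wz":0,"wx":0,"wy":0,"jaw":0.4},{"x":-0.043,"y":0,"z":0,"wz":0,"wx":0,"wy":0,"jaw":0.4},{"x":-0.03,"y":0,"z":0,"wz":0,"wx":0,"wy":0,"jaw":0.4},{"x":-0.015,"y":0,"z":0,"wz":0,"wx":0,"wy":0,"jaw":0.4},{"x":0,"y":0,"z":0,"wz":0,"wx":0,"wy":0,"jaw":0.4}]'

```text
clock: 28.58
tool_pos: [0.4262, 0.3176, 0.0061]
eef_rot: [-0.034, 0.999, 0.0, 0.0]
ft_force: [-0.4, 0.6, 0.3]
opening: 0.0596
gripper_force: 0.0
```

Run:
```python
from h import *
c=cam('wrist');print('w',boxfit(c,(51,32.2,4),'wrist'))
rows([(.4316,.3185,.006,93.9,.012)],jaw=.4)
```

```text
w (array([52.5 , 33.2 , 26.97]), np.float64(1.416))
t 28.68 [0.4259 0.3176 0.0061] yaw 93.95 j [ 0.64  0.43 -0.34  0.81 -0.    0.57] open 0.06
[{"x":-0.023,"y":0.002,"z":0.0,"wz":0.002,"wx":0,"wy":0,"jaw":0.4}]
```

>>> move_arm --increments '[{"x":-0.01,"y":0,"z":0,"wz":0,"wx":0,"wy":0,"jaw":0.4},{"x":-0.008,"y":0,"z":0,"wz":0,"wx":0,"wy":0,"jaw":0.4},{"x":0,"y":0,"z":0,"wz":0,"wx":0,"wy":0,"jaw":0.4},{"x":0.05,"y":0,"z":0,"wz":0,"wx":0,"wy":0,"jaw":0.4},{"x":0.1,"y":0,"z":0,"wz":0,"wx":0,"wy":0,"jaw":0.4},{"x":0.1,"y":0,"z":-0.15,"wz":0,"wx":0,"wy":0,"jaw":0.4},{"x":0.1,"y":0,"z":-0.2,"wz":0,"wx":0,"wy":0,"jaw":0.4},{"x":0,"y":0,"z":-0.2,"wz":0,"wx":0,"wy":0,"jaw":0.4},{"x":0,"y":0,"z":-0.1,"wz":0,"wx":0,"wy":0,"jaw":0.4},{"x":0,"y":0,"z":0,"wz":0,"wx":0,"wy":0,"jaw":0.4},{"x":0,"y":0,"z":0,"wz":0,"wx":0,"wy":0,"jaw":0.4}]'

```text
clock: 30.05
tool_pos: [0.3425, 0.3116, 0.1678]
eef_rot: [-0.034, 0.999, -0.0, -0.0]
ft_force: [-0.5, -0.4, -0.2]
opening: 0.0599
gripper_force: 0.0
```

Run:
```python
from h import *
c=cam('wrist');print('w',boxfit(c,(51,32.2,4),'wrist'))
t=cam('top');print('t',boxfit(t,(51,32.2,4)));redfit(t)
for n,h,r,x in (('blue_pot',.06,.032,(.625,.189)),('grey_pot',.06,.032,(.661,.07))):
    for d in outline_of('top',n)[:2]:print(n,d['p'],d['extent'])
for n in('bottle','tool_cup'):print(n,outline_of('top',n)[0]['extent'])
a=cv2.resize(t['pixels'][90:230,100:430,::-1],None,fx=2.4,fy=2.4,interpolation=cv2.INTER_CUBIC);b=cv2.resize(c['pixels'][:,:,::-1],(341,256))
im=np.zeros((600,792,3),np.uint8);im[:336]=a[:336,:792];im[340:596,:341]=b
s=cam('side');im[340:600,350:792]=cv2.resize(s['pixels'][90:340,90:420,::-1],(442,260))
cv2.imwrite('pics/final.png',im)
s=sensors.read_state();print(s['clock'],s['tool_pos'])
```

```text
w (array([51.47, 32.1 ,  4.83]), np.float64(0.293))
t (array([51.37, 31.93,  4.97]), np.float64(0.078))
[373 145  25  63 319] (array([ 0.4703472 , -0.35686163]), 178.7678680419922, 19.51964569091797, 18.556453704833984)
[368 230  35  79 428] (array([ 0.21977245, -0.35333115]), 222.32138061523438, 17.167417526245117, 22.112106323242188)
blue_pot 0.73 [193.1, 117.8, 22.5, 26.8]
grey_pot 0.94 [232.8, 109.7, 21.1, 25.4]
bottle [283.4, 122.7, 21.5, 26.7]
tool_cup [193.4, 119.8, 25.9, 29.5]
30.5 [0.34306104 0.31179965 0.16832871]
```

View pics/final.png

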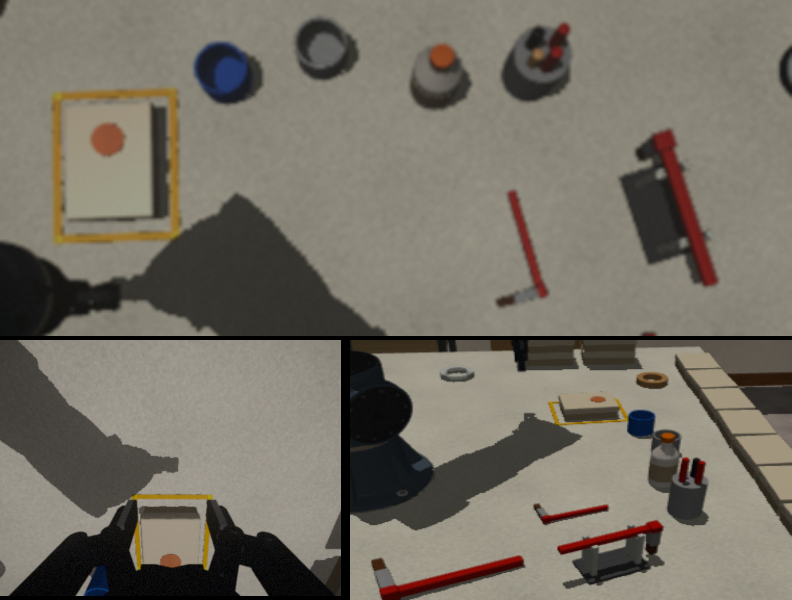

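The picture shows the box squarely inside the tape at (115,160) and the brush level in both forks at (680,210). The pots, bottle and cup stand in their places, and the gripper is clear.

```bash
python3 -c "
from station import ticket
print(ticket.job_done())"
```

```text
the job is handed in; nothing more can be done
None
```

I handed the job in at about 30 s of the 62 s. The brush was dipped in the blue pot, dabbed on the disc at about 1.2 N and laid back in its stand, then the box was slid to within about 4 mm and 1° of the outline's centre; the hand-in gave no verdict.

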